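# Load the next assay sample into the sample changer and index it under the measuring head

## Robot

A 7-joint arm with a two-finger parallel gripper is mounted at the origin on a cart in front of the work surface, level with it; the furniture and walls round the work are solid. World frame = base frame: x ahead of the robot, y to its left, z up, the work surface at z = 0. Lengths are in mm, angles in rad, forces in N, time in s.
With the tool pointing down it reaches from about 400 to 850 mm from the base axis. Payload 10.4 kg.
Tool frame: the origin (TCP) lies at the very end of the fingers, on their centre line; the grasp point (between the pads) lies 19 mm behind it (bot.grasp_offset is the distance from the TCP to the grasp point, in mm); z points along the fingers, y is the direction in which the jaws open and shut (so a half turn about z gives the same grasp; the last joint's range is limited). The gripper opens to 85 mm and grips with 20 to 120 N. Pads are 22 mm wide; open, the fingers measure 114 mm over their backs; the gripper's body (76 mm by 85 mm) begins 54 mm behind the grasp point. The pads swing forward as they close: fully open they stand 13 mm farther back than shut.
Start: joints at [-1.221, 0.332, -0.065, 1.46, 0.022, 1.35, -0.088], TCP at [227.629, 582.096, 231.338] pointing down, gripper open.
Joint ranges: [-2.6, 2.6], [-0.5, 2.12], [-1.47, 1.34], [0.16, 2.42], [-1.27, 4.41], [0.06, 2.06], [-2.6, 2.6]. Speed limits (rad/s): [2.22, 2.22, 2.79, 2.79, 3.14, 3.14, 3.14].

## Interface

Orientations are given as [roll, pitch, yaw] about the fixed x, y, z axes, in that order (R = Rz(yaw) Ry(pitch) Rx(roll)).
In Python, from bench import bot, imaging gives the robot as it stands.
- The arm moves only by the tool send_rows, never from a script. Its argument "increments" is a list of rows, each a list of 5 numbers: the shift along the tool's x, y, z each as a share of 0.05 m, from -1 to 1, then the turn about the tool's z as a share of 8 degrees, from -1 to 1, then the closure, from -1 (fully open) to 1 (shut). In form: [[tx, ty, tz, twist, hand], ...]. A call has 1 to 5 rows; each row shifts and turns the commanded pose from where the row before left it, along the tool's axes as they then stand; what a row does not reach is not made up. A row lasts 1/10 s, in which the tool goes at most 50 mm and 8.59 degrees, less where a joint would pass 70% of its speed; a pose out of reach is approached as far as the arm can. A call with a number of a shift or a turn outside -1 to 1 is refused whole. A call with a gripper value outside its range is refused whole. The fingers move at their own pace and stop on an object; "force" is the grip in N (left out, the last holds). Time passes only in rows, so rows that do not move let the fingers close. It gives the time, the measured TCP pose, the force and the opening at its end, in the units of the state.
- bot.get_obs(): the state, without advancing time (a new reading comes with each control period).
- imaging.read_camera(name): name is "scene" or "side" or "wrist"; returns a dict with "pixels" (480x640x3 uint8, blue, green, red), "camera_matrix" (3x3 intrinsics, pixels), "xyz" and "attitude" of the camera in the world. Camera axes: x right, y down, z forward; pixel columns grow to the right and rows downward; lengths in mm; the calibration is good to about 2 mm. A picture is of the moment at which its call begins. There is no depth.
- bot.job_done(): hands the job in, once; it reports no verdict.
Trained networks look in a picture, given as the dict that the camera call returned (one of the last four; its "shot" number tells which), for a name from the list of things; names that differ only in an ending like _2 or _b are one class to them, and where a whole thing is asked for, a point or a joint stands for the part that bears it (a point fixed in the world has none). Each returns a list of dicts, best first, with "conf" (0 to 1); they miss things now and then, are a little off and sometimes report something else, mostly with a low value. They report only what shows in the picture. A call takes as long as a camera call.
- imaging.trace(picture, name): "pixels" (480x640 bool, what is visible of it) and "box" ([left, top, right, bottom] in pixels, round what is visible of it).
- imaging.spot_point(picture, name): "position" ([row, column] in pixels: a listed point, or the origin of a listed thing).
The state is a dict: "time_s": time; "qpos": joint angles; "joint_vel": joint speeds; "joint_efforts": joint torques, N m; "position": TCP position; "eef_rot": TCP orientation; "contact_force": force on the tool from outside, world axes, zero at the start; "moment": the same for the moment, N m; "gripper_width": opening from 0.0 (shut) to 1.0 (fully open).
Only numpy, scipy, OpenCV 4.12 (cv2) and the standard library are available. Lean on these libraries where they do the work, as an engineer would, in place of code of your own. Each camera call takes 0.05 s, during which the arm holds its last target.

## Task

Take the blue-ringed sample cup from the mat and press it gently but fully home in the empty pocket at the changer's loading place, feeling for the pocket because the wheel has some play on its click. Then turn the wheel by its crank one click, straight from the loading place to the measuring head, so that the cup stands under the head without ever striking it, and leave the things around undisturbed.

Things in the scene. Friction and masses are not known exactly. Their poses are not given: they have to be found in the camera images.
- cup_mid (a point): The sample cup to load, on a dark green mat: upright white round cup, 34 mm diameter, 48 mm tall, 60 g, with a blue ribbed ring round its top 13 mm and a tan film window on top. This point is on its axis, half-way up (24 mm above its flat foot); z is its axis. The foot edge has a 0.5 mm bevel; a groove 30 mm in diameter runs round it 5 to 17 mm above the foot, so grip it in its upper half.
- changer: Light grey sample changer fixed to the worktop: plinth 262 x 236 x 28 mm, an aluminium wheel of 208 mm diameter on it, a 128 mm tall column with the measuring head behind. Origin on the wheel's vertical axis at worktop height; x points from there to the measuring head, y 90 degrees to the left of x, z up. The wheel itself is not measured.
- load_mouth (a point): Nominal centre of the mouth of the empty pocket at the loading place, 56 mm above the worktop, 78 mm from the wheel axis, 72 degrees anticlockwise from above of the head, by an orange stud. The wheel has play on its click and rests there by friction (0.18 N m), up to 0.105 rad either way, so the true pocket lies up to 8 mm to either side along its circle; only touch or sight tells where.
- load_floor (a point): Nominal centre of that pocket's floor, 40 mm above the worktop. The pocket is a round hole 35.6 mm wide, 16 mm deep, in a black nest 52 mm wide. Three sprung balls in its wall, 3 to 10 mm below the mouth, stop the cup about 11 mm too high until it is pressed with about 6 to 11 N; they then snap into its groove and it stands on the floor (a cushion, 1 mm per 5 N), its middle 64 mm above the worktop.
- click_roller (a point): Sprung roller at the wheel rim, on the side away from the head; it sits between two of the rim's steel pins at each click. The wheel has five nests 72 degrees apart; the one under the head and the next one clockwise hold measured cups. One click, 72 degrees clockwise from above, carries the loading place to the head. Leaving a click, and entering the next, takes about 12 N at the crank knob, in between some 4 N.
- crank_place (a point): Nominal place of the crank's black knob at the start, at the height to grip it (98 mm up): 48 mm from the wheel axis, opposite the loading pocket. Knob upright, 18 mm wide, 78 to 112 mm up, fixed to its arm. The crank drives the wheel through dogs with 0.1 rad lost motion either way, so the knob is up to 10 mm off this fixed point and does not tell the wheel's angle.
- beam_spot (a point): Centre of the measuring head's steel nozzle, 93.5 mm above the worktop and 78 mm from the wheel axis; a cup that is home passes 5.5 mm below it, a cup that is not home would hit it.
- head: The measuring head: a light grey arm 58 mm wide over the wheel, from 93.5 (nozzle) to 129 mm above the worktop, reaching from the column to 49 mm from the wheel axis. Origin and axes as changer.
- acid_bottle: Bystander: amber dropper bottle, 30 mm diameter, 82 mm tall; origin at the centre of its foot.
- loupe: Bystander: small black and silver loupe, 28 x 60 x 19 mm, origin at the centre of its underside.
- tags_mid (a point): Bystander: bundle of card tags lying on the mat beside the cup, 31 x 61 x 10 mm; this point is at its centre.
- touchstone: Bystander: black touchstone slab, 40 x 64 x 11 mm, origin at the centre of its underside.

How it is judged (in metres and radians):
On the way:
1. the cup is home in the pocket at the loading place: within 11 mm of the nominal pocket centre (the click's play), upright within 0.06 rad and standing on the pocket floor within 2.5 mm (horizontal distance between cup_mid and load_mouth below 0.011 m and height (world z) of cup_mid between 0.0605 and 0.0665 m and angle between cup_mid's own z axis and vertical below 0.06 rad), for 0.2 s.
At the end, for the whole second after the job is handed in: The cup is home in its pocket (middle 60.5 to 66.5 mm above the worktop, upright within 0.06 rad), one click on from the loading place with its axis within 10 mm of the measuring head's axis, at rest and released (horizontal distance between cup_mid and beam_spot below 0.01 m and height (world z) of cup_mid between 0.0605 and 0.0665 m and angle between cup_mid's own z axis and vertical below 0.06 rad and linear speed of cup below 0.02 m/s); the robot touches nothing.
It fails at once if the cup is pressed on the changer with more than 25 N (contact force between cup and changer above 25 N).
It fails at once if the cup strikes the measuring head (more than 1 N) (contact force between cup and head above 1 N).
It fails at once if the loaded wheel is turned the wrong way, away from the head (cup in its pocket more than 18 degrees back from the loading place), or on past the head by more than 22 degrees (height (world z) of cup_mid between 0.06 and 0.068 m and horizontal distance between cup_mid and changer below 0.09 m and (x of cup_mid in the frame of changer below 0 m or y of cup_mid in the frame of changer below -0.03 m)).
It fails at once if a bystander (amber bottle, loupe, tags or touchstone) is moved by more than 25 mm (distance of any of acid_bottle, loupe, tags_mid, touchstone from where it was at the start of the episode above 0.025 m).
It also fails if it takes over 72 s, if anything falls off the work surface, if the arm or the gripper's body presses on something with over 40 N, if the wrist force passes 120 N, or if a joint passes its speed limit or range.

## Working session

There is one attempt and no reset: what is moved stays moved. The work goes in short steps, Python scripts to look and compute and a tool call to move; the robot and the scene stay as the last step left them, time stands still between calls to the robot, and variables do not carry over. Pictures are saved under pics/ and viewed, and the job is handed in when it is done.

Besides the shell and the picture viewer there is one more tool, called after "Emit:" in YAML: its name, and indented under it one key for each argument. send_rows: Moves the arm, as the interface text tells. Its arguments: {"type":"object","properties":{"increments":{"type":"array","items":{"type":"array","items":{"type":"number","minimum":-1,"maximum":1}}},"force":{"type":"number"}},"required":["increments"]}

```bash
ls; mkdir -p pics; cat > h.py <<'E'
import numpy as np, cv2
from scipy.spatial.transform import Rotation as R
from bench import bot, imaging
def cam(p):
    K=np.array(p["camera_matrix"]);t=np.array(p["xyz"]);a=np.array(p["attitude"])
    Rm=a if a.shape==(3,3) else R.from_euler('xyz',a).as_matrix()
    return K,t,Rm
def proj(p,X):
    K,t,Rm=cam(p);c=Rm.T@(np.array(X,float)-t);u=K@c;return u[:2]/u[2]
def ray(p,u,v):
    K,t,Rm=cam(p);d=Rm@np.linalg.inv(K)@np.array([u,v,1.]);return t,d/np.linalg.norm(d)
def onz(p,u,v,z):
    t,d=ray(p,u,v);return t+d*(z-t[2])/d[2]
def tri(L):
    A=np.zeros((3,3));b=np.zeros(3)
    for p,u,v in L:
        t,d=ray(p,u,v);M=np.eye(3)-np.outer(d,d);A+=M;b+=M@t
    return np.linalg.solve(A,b)
def save(p,n): cv2.imwrite('pics/'+n+'.png',p["pixels"])
E
python3 - <<'E'
from h import *
np.set_printoptions(precision=1,suppress=True)
o=bot.get_obs();print({k:np.round(v,3) for k,v in o.items()}, bot.grasp_offset)
P={n:imaging.read_camera(n) for n in("scene","side","wrist")}
for n,p in P.items():
    save(p,n+'0');print(n,p["xyz"],p["attitude"],p["camera_matrix"])
Z=dict(cup_mid=24,changer=0,load_mouth=56,load_floor=40,click_roller=40,crank_place=98,beam_spot=93.5,acid_bottle=0,loupe=0,tags_mid=5,touchstone=0)
for k,z in Z.items():
    L=[]
    for n,p in P.items():
        r=imaging.spot_point(p,k)
        if r:
            v,u=r[0]["position"];print(k,n,round(u),round(v),round(r[0]["conf"],2),onz(p,u,v,z));L.append((p,u,v))
    if len(L)>1: print('   tri',tri(L))
E
```

```text
pics
{'time_s': np.float64(0.0), 'qpos': array([-1.2,  0.3, -0.1,  1.5,  0. ,  1.4, -0.1]), 'joint_vel': array([-0., -0.,  0.,  0.,  0.,  0.,  0.]), 'joint_efforts': array([ -0. , -62.5,   0. , -39.2,   0. ,   0. ,   0. ]), 'position': array([227.5, 581.7, 230.5]), 'eef_rot': array([-3.1,  0. ,  2.8]), 'contact_force': array([-0.4, -0.3, -0.3]), 'moment': array([-0. , -0.1, -0. ]), 'gripper_width': np.float64(0.998)} 18.700000000000003
scene [ 115.6 -662.4  942. ] [-2.4  0.  -0.7] [[467.2   0.  320.4]
 [  0.  467.2 239.7]
 [  0.    0.    1. ]]
side [ 237.8 -839.5  396. ] [-1.9 -0.  -0.4] [[483.2   0.  320.2]
 [  0.  483.2 234.5]
 [  0.    0.    1. ]]
wrist [154.3 610.5 373.8] [2.8 0.  1.2] [[338.8   0.  317.8]
 [  0.  338.8 238.7]
 [  0.    0.    1. ]]
cup_mid scene 343 313 0.89 [ 507.9 -266.    24. ]
cup_mid side 327 311 0.72 [ 499.8 -266.8   24. ]
cup_mid wrist 128 471 0.41 [478.9 198.2  24. ]
   tri [ 627.9  -81.3 -173.7]
changer scene 300 259 0.96 [537.5 -67.    0. ]
changer side 302 264 0.84 [543.5 -50.1  -0. ]
   tri [533.1 -74.7  12.2]
load_mouth scene 301 222 0.83 [588.5  -7.
[... 303 characters left out ...]
2 -97.7  94.1]
beam_spot scene 328 228 0.97 [608.4 -94.3  93.5]
beam_spot side 342 223 0.59 [ 602.1 -102.1   93.5]
   tri [609.1 -91.4  89.4]
acid_bottle scene 238 213 0.51 [506.1 172.1   0. ]
acid_bottle side 248 228 0.93 [499.9 180.3   0. ]
acid_bottle wrist 126 471 0.7 [499.3 168.3   0. ]
   tri [500.  169.7   2.9]
loupe scene 209 225 0.72 [420.2 182.4   0. ]
loupe side 210 234 0.6 [412.4 174.6  -0. ]
   tri [417.5 184.6  -3.1]
tags_mid scene 378 344 0.78 [ 521.8 -365.6    5. ]
tags_mid side 372 355 0.83 [ 521.3 -366.5    5. ]
   tri [ 522.1 -365.2    4. ]
touchstone scene 409 284 0.58 [ 693.9 -297.2    0. ]
touchstone side 447 313 0.72 [ 687.4 -310.9    0. ]
   tri [ 703.1 -291.8  -14.3]
```

View pics/scene0.png

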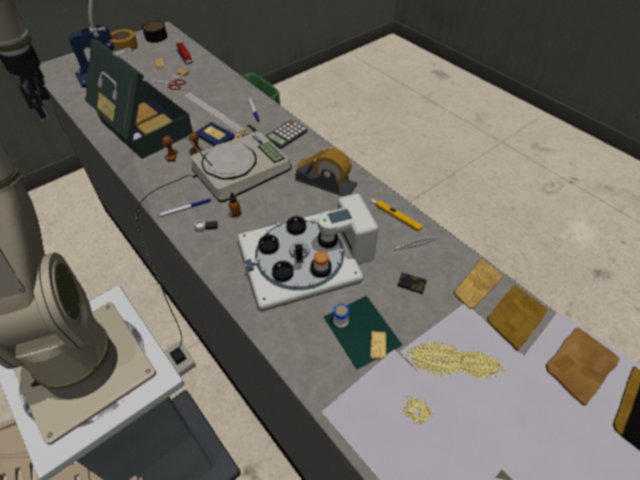

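View pics/side0.png

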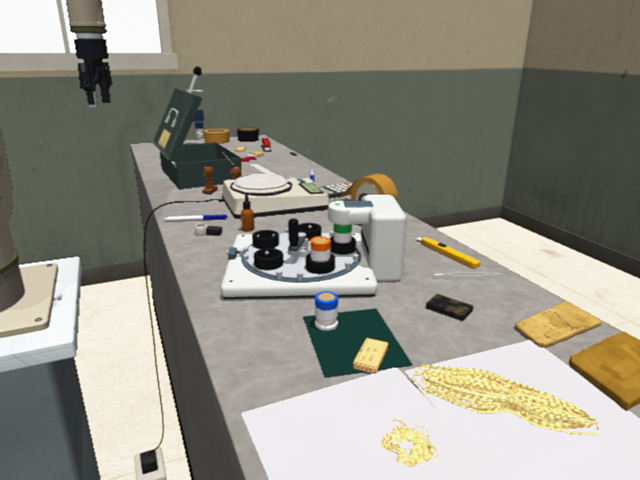

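View pics/wrist0.png

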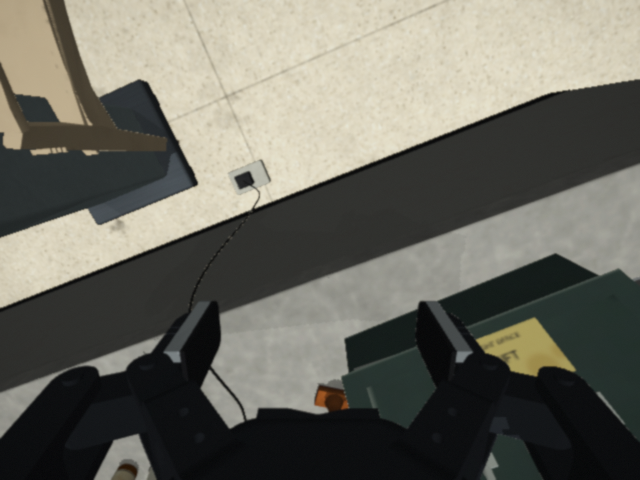

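```bash
cat >> h.py <<'E'
from scipy.optimize import least_squares
PTS=dict(changer=(0,0,0),load_mouth=(78,72,56),load_floor=(78,72,40),crank_place=(48,252,98),beam_spot=(78,0,93.5))
def fitch(P,verbose=True):
    ob=[]
    for p in P:
        for k in PTS:
            r=imaging.spot_point(p,k)
            if r and r[0]["conf"]>.4: v,u=r[0]["position"];ob.append((p,k,u,v))
    def f(s,per=False):
        o=[]
        for p,k,u,v in ob:
            r,a,z=PTS[k];a=np.radians(a)+s[2]
            e=proj(p,[s[0]+r*np.cos(a),s[1]+r*np.sin(a),z])-[u,v]
            o+=list(e)
        return np.array(o)
    s=least_squares(f,[538,-65,-.4],loss='soft_l1',x_scale=[10,10,.1])
    if verbose:
        for (p,k,u,v),e in zip(ob,s.fun.reshape(-1,2)): print(k,p["shot"],np.round(e,1))
        print(s.x)
    return s.x
def plan(x,y,z,yaw=None,maxstep=.05,maxtw=8.):
    "rows in tool axes from measured pose"
    o=bot.get_obs();d=np.array([x,y,z])-o["position"];rpy=o["eef_rot"];yaw0=rpy[2]
    dyaw=0 if yaw is None else (yaw-yaw0+np.pi)%(2*np.pi)-np.pi
    n=max(1,int(np.ceil(max(np.linalg.norm(d)/50/.95,abs(np.degrees(dyaw))/8/.95))))
    rows=[];Y=yaw0
    for i in range(n):
        Rm=R.from_euler('xyz',[rpy[0],rpy[1],Y]).as_matrix()
        # translation along tool axes as they stand at row start
        t=Rm.T@(d/n)/50
        rows.append([round(float(a),3) for a in t]+[round(float(-np.degrees(dyaw)/n/8),3)]);Y+=dyaw/n
    print('from',np.round(o["position"],1),'yaw',round(yaw0,3),'n',n)
    for r in rows: print(r)
E
python3 - <<'E'
from h import *
np.set_printoptions(precision=2,suppress=True)
P=[imaging.read_camera(n) for n in("scene","side")]
fitch(P)
o=bot.get_obs();print(o["eef_rot"]);plan(400,300,300,2.8);plan(440,0,300,2.6)
E
```

```text
changer 4 [-1.2  1.8]
load_mouth 4 [-0.9  0.6]
load_floor 4 [-1.8  0.7]
crank_place 4 [ 0.7 -0.2]
beam_spot 4 [-1.  -0.2]
changer 5 [-0.6  0.2]
load_mouth 5 [ 4.4 -4.6]
load_floor 5 [3.1 1.2]
crank_place 5 [-0.3 -0.4]
beam_spot 5 [ 4.5 -2.5]
[537.52 -63.76  -0.39]
[ 3.14 -0.    2.77]
from [227.6 582.1 231.3] yaw 2.769 n 8
[-0.658, -0.5, -0.172, -0.028]
[-0.656, -0.502, -0.172, -0.028]
[-0.654, -0.505, -0.172, -0.028]
[-0.652, -0.507, -0.172, -0.028]
[-0.65, -0.51, -0.172, -0.028]
[-0.648, -0.513, -0.172, -0.028]
[-0.646, -0.515, -0.172, -0.028]
[-0.644, -0.518, -0.172, -0.028]
from [227.6 582.1 231.3] yaw 2.769 n 14
[-0.585, -0.664, -0.098, 0.086]
[-0.593, -0.657, -0.098, 0.086]
[-0.601, -0.65, -0.098, 0.086]
[-0.609, -0.642, -0.098, 0.086]
[-0.617, -0.635, -0.098, 0.086]
[-0.624, -0.627, -0.098, 0.086]
[-0.632, -0.62, -0.098, 0.086]
[-0.639, -0.612, -0.098, 0.086]
[-0.647, -0.604, -0.098, 0.086]
[-0.654, -0.597, -0.098, 0.086]
[-0.661, -0.589, -0.098, 0.086]
[-0.668, -0.581, -0.098, 0.086]
[-0.675, -0.573, -0.098, 0.086]
[-0.682, -0.564, -0.098, 0.086]
```

```bash
python3 - <<'E'
from h import *
plan(575,0,260,1.18)
p=imaging.read_camera("wrist");o=bot.get_obs();print(proj(p,o["position"]))
E
```

```text
from [227.6 582.1 231.3] yaw 2.769 n 15
[-0.714, -0.554, -0.038, 0.759]
[-0.769, -0.475, -0.038, 0.759]
[-0.815, -0.392, -0.038, 0.759]
[-0.851, -0.303, -0.038, 0.759]
[-0.879, -0.212, -0.038, 0.759]
[-0.896, -0.117, -0.038, 0.759]
[-0.904, -0.022, -0.038, 0.759]
[-0.901, 0.074, -0.038, 0.759]
[-0.888, 0.168, -0.038, 0.759]
[-0.865, 0.261, -0.038, 0.759]
[-0.833, 0.351, -0.038, 0.759]
[-0.791, 0.437, -0.038, 0.759]
[-0.74, 0.519, -0.038, 0.759]
[-0.681, 0.594, -0.038, 0.759]
[-0.615, 0.663, -0.038, 0.759]
[318.47102252 304.53793621]
```

Emit:
send_rows:
  increments:
    - [-0.71,-0.55,-0.04,0.76,-1]
    - [-0.77,-0.475,-0.04,0.76,-1]
    - [-0.815,-0.39,-0.04,0.76,-1]
    - [-0.85,-0.3,-0.04,0.76,-1]
    - [-0.88,-0.21,-0.04,0.76,-1]

```text
time_s: 2.95
position: [344.2, 386.9, 241.6]
eef_rot: [3.141, -0.0, 2.234]
contact_force: [1.1, 0.9, 0.2]
gripper_width: 0.999
```

Emit:
send_rows:
  increments:
    - [-0.9,-0.12,-0.04,0.76,-1]
    - [-0.9,-0.02,-0.04,0.76,-1]
    - [-0.9,0.07,-0.04,0.76,-1]
    - [-0.89,0.17,-0.04,0.76,-1]
    - [-0.865,0.26,-0.04,0.76,-1]

```text
time_s: 3.45
position: [459.6, 192.5, 251.7]
eef_rot: [3.141, -0.001, 1.703]
contact_force: [0.0, 0.5, -0.1]
gripper_width: 1.001
```

Emit:
send_rows:
  increments:
    - [-0.83,0.35,-0.04,0.76,-1]
    - [-0.79,0.44,-0.04,0.76,-1]
    - [-0.74,0.52,-0.04,0.76,-1]
    - [-0.68,0.59,-0.04,0.76,-1]
    - [-0.61,0.66,-0.04,0.76,-1]

```text
time_s: 3.95
position: [574.9, -1.2, 261.7]
eef_rot: [3.141, -0.001, 1.173]
contact_force: [1.6, 1.0, 0.4]
gripper_width: 0.998
```

```bash
python3 - <<'E'
from h import *
np.set_printoptions(precision=2,suppress=True)
w=imaging.read_camera("wrist");save(w,'w1')
s=imaging.read_camera("scene");print(w["xyz"],w["attitude"],bot.get_obs()["qpos"])
for k in list(PTS)+["cup_mid","acid_bottle","tags_mid","head"]:
    r=imaging.spot_point(w,k)
    if r: v,u=r[0]["position"];print(k,round(u),round(v),r[0]["conf"])
fitch([w])
E
```

```text
[604.54  70.91 404.97] [ 2.83 -0.   -0.4 ] [-0.54  0.22  0.56  1.58 -0.11  1.38 -0.38]
changer 307 258 0.59
load_mouth 327 210 0.85
load_floor 329 203 0.6
crank_place 296 331 0.64
beam_spot 381 290 0.74
cup_mid 344 403 0.76
acid_bottle 190 78 0.82
changer 7 [ 0.4 -1.4]
load_mouth 7 [0.8 0.1]
load_floor 7 [-1.3  3.1]
crank_place 7 [-4.6  0.4]
beam_spot 7 [ 1.3 -1. ]
[532.95 -66.59  -0.39]
```

View pics/w1.png

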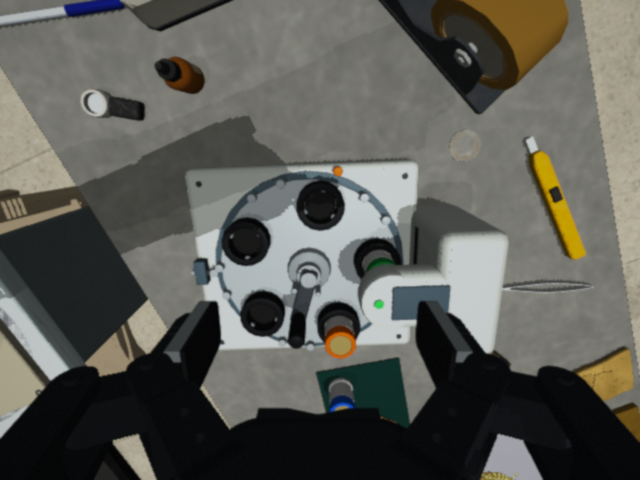

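```bash
python3 - <<'E'
from h import *
im=cv2.imread('pics/w1.png')
c=im[155:355,185:435];c=cv2.convertScaleAbs(c,alpha=1.6,beta=20)
cv2.imwrite('pics/w1z.png',cv2.resize(c,None,fx=3,fy=3,interpolation=cv2.INTER_CUBIC))
E
```

```text
(no output)
```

View pics/w1z.png

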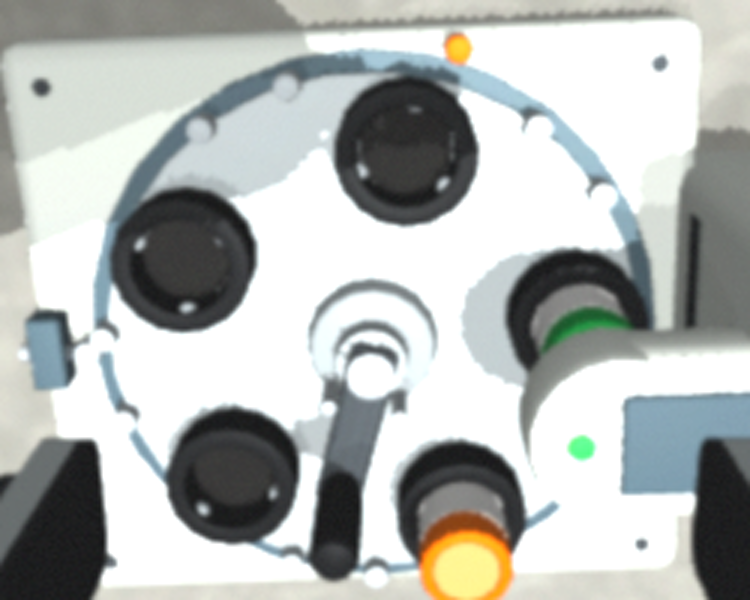

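```bash
cat >> h.py <<'E'
def nestmask(p,c,zb=35,r=26,zt=56):
    a=np.linspace(0,2*np.pi,72);pts=[]
    for z in(zb,zt): pts+=[proj(p,[c[0]+r*np.cos(t),c[1]+r*np.sin(t),z]) for t in a]
    h=cv2.convexHull(np.array(pts,np.float32));m=cv2.moments(h)
    return m["m10"]/m["m00"],m["m01"]/m["m00"],m["m00"],h
def fitnests(p,s0,idx=(1,2,3),th=60):
    "idx nest number k: angle 72k deg from head"
    g=p["pixels"].max(2);m=(g<th).astype(np.uint8)
    n,l,st,ce=cv2.connectedComponentsWithStats(m)
    obs=[]
    for k in idx:
        a=s0[2]+np.radians(72*k);u,v,A,_=nestmask(p,(s0[0]+78*np.cos(a),s0[1]+78*np.sin(a)))
        c=[i for i in range(1,n) if st[i,4]>.6*A and st[i,4]<1.3*A and np.hypot(*(ce[i]-[u,v]))<25]
        if not c: print('no blob',k);continue
        i=c[0];mm=(l==i).astype(np.uint8);cs,_=cv2.findContours(mm,cv2.RETR_EXTERNAL,cv2.CHAIN_APPROX_NONE)
        h=cv2.convexHull(cs[0]);q=cv2.moments(h);obs.append((k,q["m10"]/q["m00"],q["m01"]/q["m00"]));print('nest',k,np.round(obs[-1],1),'area',q["m00"],'model',round(A),'wh',st[i,2:4])
    def f(s):
        o=[]
        for k,u,v in obs:
            a=s[2]+np.radians(72*k);U,V,_,_=nestmask(p,(s[0]+78*np.cos(a),s[1]+78*np.sin(a)));o+=[U-u,V-v]
        return o
    s=least_squares(f,s0,x_scale=[10,10,.1]);print('fit',s.x,'res',np.round(s.fun,2));return s.x
E
python3 - <<'E'
from h import *
np.set_printoptions(precision=3,suppress=True)
w=imaging.read_camera("wrist")
s=fitnests(w,[535,-65,-.39]);fitnests(w,[535,-65,-.39],th=80)
a=s[2]+np.radians(72);print('pocket',s[0]+78*np.cos(a),s[1]+78*np.sin(a))
# plinth corners, stud
for n,(u,v,z) in dict(c1=(188,172,28),c2=(417,163,28),stud=(337.5,171,34),s1=(198.6,184,28),s2=(405,176,28),s3=(399,336.5,28)).items(): print(n,onz(w,u,v,z))
E
```

```text
nest 1 [  1.  321.5 204.4] area 1903.0 model 1999 wh [47 54]
nest 2 [  2.  246.7 241.6] area 1754.5 model 1979 wh [48 48]
nest 3 [  3.  263.1 314. ] area 1520.5 model 1748 wh [44 45]
fit [536.    -66.125  -0.24 ] res [-0.56  0.73  0.22 -0.25  0.57 -0.69]
no blob 1
no blob 2
nest 3 [  3.  263.1 313.9] area 1566.5 model 1748 wh [46 46]
fit [536.508 -70.447  -0.293] res [ 0. -0.]
pocket 577.0782698753188 0.18169179154698156
c1 [454.99   86.503  28.   ]
c2 [690.134  -0.629  28.   ]
stud [606.942  25.341  34.   ]
s1 [459.383  70.432  28.   ]
s2 [673.701  -9.009  28.   ]
s3 [ 602.952 -201.454   28.   ]
```

```bash
python3 - <<'E'
from h import *
np.set_printoptions(precision=3,suppress=True)
w=imaging.read_camera("wrist")
for th in(40,50,55): s=fitnests(w,[535,-65,-.3],th=th)
im=cv2.resize(w["pixels"],None,fx=4,fy=4,interpolation=cv2.INTER_CUBIC)
im=cv2.convertScaleAbs(im,alpha=1.6,beta=20)
def circ(c,r,z,col):
    q=np.array([(proj(w,[c[0]+r*np.cos(t),c[1]+r*np.sin(t),z])+.5)*4 for t in np.linspace(0,6.3,80)],int);cv2.polylines(im,[q],True,col,1)
for k in range(5):
    a=s[2]+np.radians(72*k);c=(s[0]+78*np.cos(a),s[1]+78*np.sin(a));circ(c,26,56,(0,0,255));circ(c,17.8,56,(0,255,0))
circ(s[:2],104,36,(255,0,0))
cv2.imwrite('pics/w1o.png',im[640:1400,740:1540][:600])
E
```

```text
nest 1 [  1.  321.2 205.8] area 1730.0 model 2003 wh [47 50]
nest 2 [  2.  247.  241.8] area 1671.0 model 1967 wh [47 47]
nest 3 [  3.  263.2 313.8] area 1446.5 model 1733 wh [43 44]
fit [535.563 -66.808  -0.246] res [-0.01  0.05  0.04 -0.08  0.06 -0.17]
nest 1 [  1.  321.2 205.7] area 1775.5 model 2003 wh [47 51]
nest 2 [  2.  246.7 241.7] area 1720.5 model 1967 wh [48 48]
nest 3 [  3.  263.1 314. ] area 1479.5 model 1733 wh [44 45]
fit [535.301 -66.795  -0.247] res [-0.17  0.33  0.12 -0.04 -0.03 -0.36]
nest 1 [  1.  321.5 205. ] area 1839.0 model 2003 wh [47 52]
nest 2 [  2.  246.7 241.7] area 1735.0 model 1967 wh [48 48]
nest 3 [  3.  263.1 314. ] area 1503.5 model 1733 wh [44 45]
fit [535.873 -66.492  -0.243] res [-0.43  0.45  0.33 -0.18  0.46 -0.51]
```

View pics/w1o.png

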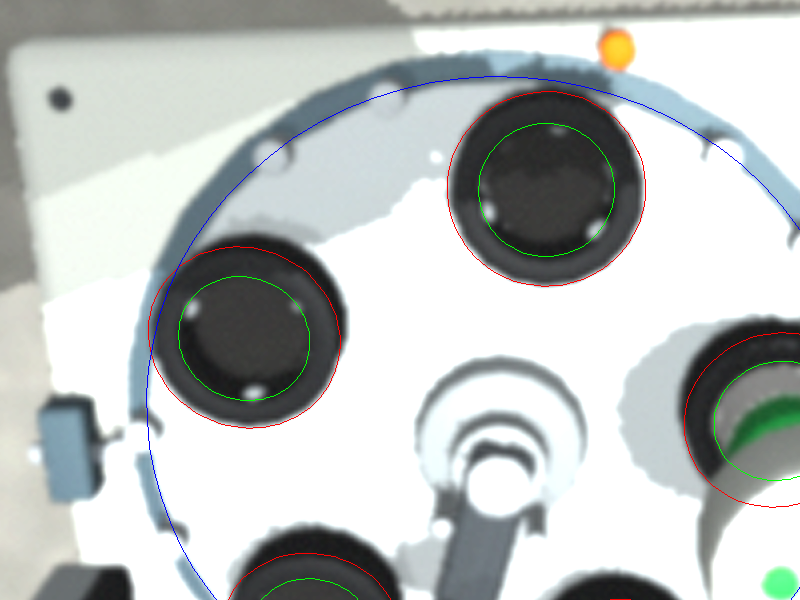

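```bash
python3 - <<'E'
from h import *
plan(505,-266,200,1.18)
E
```

```text
from [5.741e+02 5.000e-01 2.613e+02] yaw 1.177 n 6
[-0.909, 0.128, 0.204, -0.003]
[-0.909, 0.127, 0.204, -0.003]
[-0.909, 0.127, 0.204, -0.003]
[-0.909, 0.127, 0.204, -0.003]
[-0.909, 0.126, 0.204, -0.003]
[-0.909, 0.126, 0.204, -0.003]
```

Emit:
send_rows:
  increments:
    - [-0.91,0.13,0,0,-1]
    - [-0.91,0.13,0,0,-1]
    - [-0.91,0.13,0.2,0,-1]
    - [-0.91,0.13,0.5,0,-1]
    - [-0.91,0.13,0.5,0,-1]

```text
time_s: 5.35
position: [517.5, -219.9, 203.4]
eef_rot: [3.14, -0.001, 1.177]
contact_force: [1.1, -0.3, 0.0]
gripper_width: 0.997
```

Emit:
send_rows:
  increments:
    - [-0.91,0.13,0,0,-1]
    - [0,0,0,0,-1]
    - [0,0,0,0,-1]

```text
time_s: 5.65
position: [505.9, -263.9, 203.5]
eef_rot: [-3.142, 0.0, 1.174]
contact_force: [0.6, 0.9, 0.1]
gripper_width: 0.999
```

```bash
python3 - <<'E'
from h import *
np.set_printoptions(precision=2,suppress=True)
w=imaging.read_camera("wrist");save(w,'w2')
s=imaging.read_camera("side");sc=imaging.read_camera("scene")
for p in(w,s,sc):
  for k in ["cup_mid","tags_mid"]:
    for r in imaging.spot_point(p,k)[:1]:
      v,u=r["position"];print(k,round(u),round(v),r["conf"],onz(p,u,v,24 if k[0]=='c' else 5))
t=imaging.trace(w,"cup_mid")
if t: print(t[0]["box"],t[0]["conf"])
o=bot.get_obs();print(o["position"],o["eef_rot"],o["contact_force"])
E
```

```text
cup_mid 315 220 0.96 [ 500.11 -269.24   24.  ]
tags_mid 369 292 0.72 [ 521.23 -373.05    5.  ]
cup_mid 326 309 0.62 [ 499.6  -261.36   24.  ]
tags_mid 372 353 0.86 [ 523.18 -363.85    5.  ]
cup_mid 343 312 0.5 [ 509.6  -264.36   24.  ]
tags_mid 379 344 0.94 [ 524.36 -368.61    5.  ]
[296.8, 199.6, 328.3, 244.6] 0.9
[ 506.63 -262.34  203.56] [ 3.14 -0.    1.18] [-0.93 -0.1  -0.15]
```

View pics/w2.png

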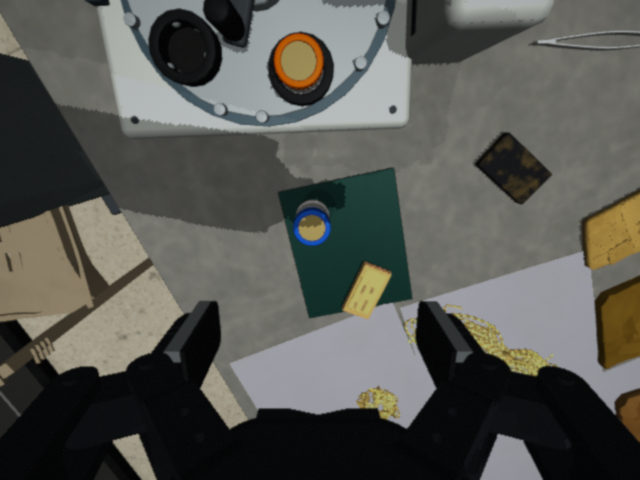

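```bash
python3 - <<'E'
from h import *
np.set_printoptions(precision=2,suppress=True)
w=imaging.read_camera("wrist")
im=w["pixels"].astype(int);b,g,r=im[...,0],im[...,1],im[...,2]
m=((b>r+60)&(b>g+30)).astype(np.uint8);m[:190]=0;m[260:]=0;m[:,:280]=0;m[:,345:]=0
ys,xs=np.nonzero(m);print(len(xs),xs.min(),xs.max(),ys.min(),ys.max())
# tan window
t=((r>b+30)&(r>120)).astype(np.uint8);t[:205]=0;t[246:]=0;t[:,:295]=0;t[:,:][:,330:]=0
ys,xs=np.nonzero(t);print('tan',len(xs),xs.mean(),ys.mean())
print(onz(w,xs.mean()+0,ys.mean(),48))
o=bot.get_obs();c=onz(w,xs.mean(),ys.mean(),48)
plan(c[0],c[1],75,1.18);plan(c[0],c[1],21,1.18)
E
```

```text
525 293 330 211 247
tan 359 311.7883008356546 232.27855153203342
[ 496.51 -271.11   48.  ]
from [ 506.6 -262.4  203.5] yaw 1.177 n 3
[-0.079, -0.04, 0.857, -0.006]
[-0.079, -0.04, 0.857, -0.006]
[-0.079, -0.04, 0.857, -0.006]
from [ 506.6 -262.4  203.5] yaw 1.177 n 4
[-0.06, -0.03, 0.913, -0.004]
[-0.06, -0.03, 0.913, -0.004]
[-0.059, -0.03, 0.913, -0.004]
[-0.059, -0.03, 0.913, -0.004]
```

```bash
python3 - <<'E'
from h import *
np.set_printoptions(precision=2,suppress=True)
w=imaging.read_camera("wrist")
im=w["pixels"].astype(int);b,g,r=im[...,0],im[...,1],im[...,2]
m=((b>r+60)&(b>g+30)).astype(np.uint8);m[:190]=0;m[260:]=0;m[:,:280]=0;m[:,345:]=0
h=cv2.convexHull(np.argwhere(m>0)[:,::-1].astype(np.float32));q=cv2.moments(h)
def f(c):
    u,v,A,_=nestmask(w,c,35,17,48);return u-q["m10"]/q["m00"],v-q["m01"]/q["m00"]
s=least_squares(f,[500,-268]).x;print(s,q["m00"],nestmask(w,s,35,17,48)[2])
im=cv2.convertScaleAbs(w["pixels"],alpha=1.3)
c=cv2.resize(im[190:260,270:360],None,fx=8,fy=8,interpolation=cv2.INTER_CUBIC)
for z in(35,48):
    pt=np.array([(proj(w,[s[0]+17*np.cos(t),s[1]+17*np.sin(t),z])-[270,190]+.5)*8 for t in np.linspace(0,6.3,60)],int);cv2.polylines(c,[pt],True,(0,0,255),1)
cv2.imwrite('pics/w2z.png',c)
plan(s[0],s[1],75,1.18)
E
```

```text
[ 496.64 -269.64] 1067.5 1134.3338127788156
from [ 506.5 -262.5  203.5] yaw 1.177 n 3
[-0.069, -0.043, 0.857, -0.006]
[-0.069, -0.043, 0.857, -0.006]
[-0.069, -0.043, 0.857, -0.006]
```

View pics/w2z.png

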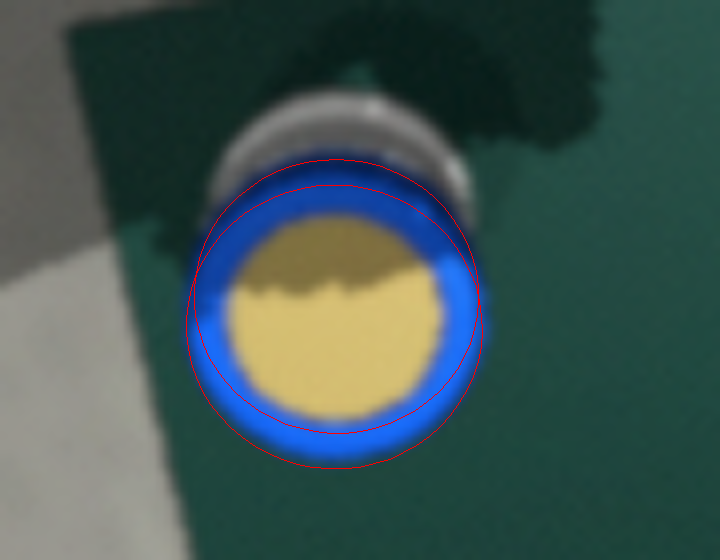

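Emit:
send_rows:
  increments:
    - [-0.09,-0.065,0.9,0,-1]
    - [-0.095,-0.065,0.9,0,-1]
    - [0,0,0.7,0,-1]
    - [0,0,0,0,-1]

```text
time_s: 6.65
position: [494.0, -267.4, 74.4]
eef_rot: [-3.134, 0.001, 1.177]
contact_force: [-0.3, 0.7, -0.5]
gripper_width: 1.0
```

```bash
python3 - <<'E'
from h import *
np.set_printoptions(precision=2,suppress=True)
w=imaging.read_camera("wrist");save(w,'w3')
o=bot.get_obs();print(o["position"],o["eef_rot"])
im=w["pixels"].astype(int);b,g,r=im[...,0],im[...,1],im[...,2]
c=cv2.findContours(((b>r+50)&(b>g+20)).astype(np.uint8),0,1)[0];h=cv2.convexHull(max(c,key=cv2.contourArea));q=cv2.moments(h)
def f(c):
    u,v,A,_=nestmask(w,c,35,17,48);return u-q["m10"]/q["m00"],v-q["m01"]/q["m00"]
s=least_squares(f,[500,-268]).x;print(s,q["m00"],nestmask(w,s,35,17,48)[2])
E
```

```text
[ 495.7  -268.33   77.37] [-3.14  0.    1.18]
[ 496.9  -269.31] 3173.5 3182.4595768772997
```

View pics/w3.png

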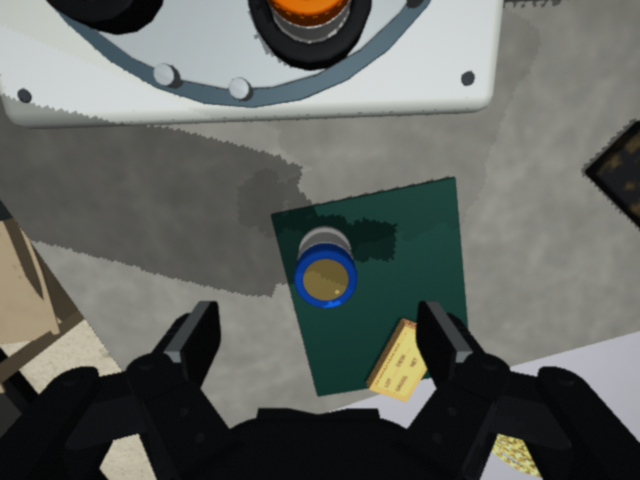

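Emit:
send_rows:
  increments:
    - [-0.01,0.03,0.6,0,-1]
    - [0,0,0.53,0,-1]
    - [0,0,0,0,-1]
    - [0,0,0,0,-1]

```text
time_s: 7.1
position: [499.2, -270.3, 24.1]
eef_rot: [3.14, -0.0, 1.177]
contact_force: [0.6, -0.4, 0.5]
gripper_width: 0.996
```

Emit:
send_rows:
  increments:
    - [0,0,0,0,0.2]
    - [0,0,0,0,0.6]
    - [0,0,0,0,1]
    - [0,0,0,0,1]
    - [0,0,0,0,1]
  force: 40

```text
time_s: 7.6
position: [498.5, -269.9, 22.8]
eef_rot: [3.141, -0.001, 1.177]
contact_force: [-1.3, 1.1, 6.4]
gripper_width: 0.386
```

Emit:
send_rows:
  increments:
    - [0,0,0,0,1]
    - [0,0,0,0,1]
    - [0,0,0,0,1]

```text
time_s: 7.9
position: [498.5, -269.9, 22.9]
eef_rot: [3.141, -0.001, 1.177]
contact_force: [-0.6, 1.2, 7.1]
gripper_width: 0.387
```

Emit:
send_rows:
  increments:
    - [0,0,-0.2,0,1]
    - [0,0,-0.6,0,1]
    - [0,0,-0.9,0,1]
    - [0,0,-0.9,0,1]
    - [0,0,-0.5,0,1]

```text
time_s: 8.4
position: [498.7, -270.7, 181.2]
eef_rot: [3.138, -0.0, 1.176]
contact_force: [0.7, -0.5, -1.4]
gripper_width: 0.382
```

```bash
python3 - <<'E'
from h import *
np.set_printoptions(precision=2,suppress=True)
w=imaging.read_camera("wrist");save(w,'w4');s=imaging.read_camera("side");save(s,'s4')
o=bot.get_obs();print(o["position"],o["eef_rot"],o["contact_force"],o["gripper_width"])
plan(577,-.5,175,1.18)
E
```

```text
[ 499.66 -270.94  181.47] [ 3.14 -0.    1.18] [-0.58  0.33 -1.56] 0.3831304432809448
from [ 499.7 -270.9  181.5] yaw 1.177 n 6
[0.931, -0.108, 0.022, -0.004]
[0.931, -0.108, 0.022, -0.004]
[0.931, -0.107, 0.022, -0.004]
[0.932, -0.107, 0.022, -0.004]
[0.932, -0.106, 0.022, -0.004]
[0.932, -0.106, 0.022, -0.004]
```

View pics/w4.png

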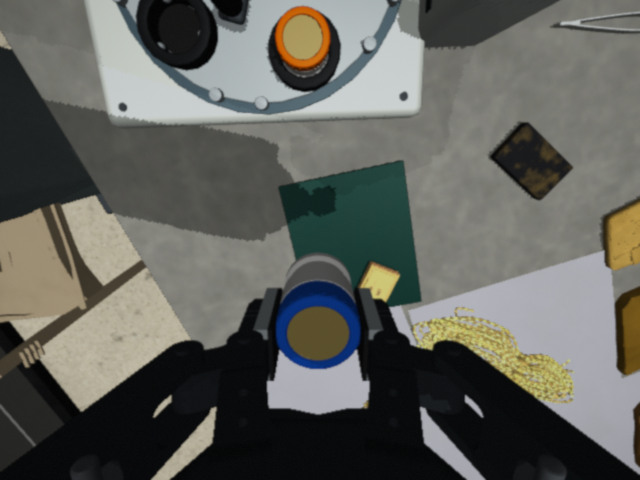

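Emit:
send_rows:
  increments:
    - [0.93,-0.11,0,0,1]
    - [0.93,-0.11,0,0,1]
    - [0.93,-0.11,0,0,1]
    - [0.93,-0.11,0,0,1]
    - [0.93,-0.11,0,0,1]

```text
time_s: 9.0
position: [561.6, -42.7, 176.7]
eef_rot: [-3.141, 0.0, 1.177]
contact_force: [1.9, -0.0, -1.2]
gripper_width: 0.387
```

Emit:
send_rows:
  increments:
    - [0.93,-0.11,0,0,1]
    - [0,0,0.6,0,1]
    - [0,0,0.5,0,1]
    - [0,0,0,0,1]
    - [0,0,0,0,1]

```text
time_s: 9.5
position: [574.4, 0.1, 122.2]
eef_rot: [-3.141, 0.001, 1.176]
contact_force: [-0.1, -0.1, -0.8]
gripper_width: 0.385
```

```bash
python3 - <<'E'
from h import *
np.set_printoptions(precision=3,suppress=True)
w=imaging.read_camera("wrist");save(w,'w5')
o=bot.get_obs();T=o["position"];print(T,o["eef_rot"],o["contact_force"],w["xyz"])
for th in(40,50): s=fitnests(w,[535.5,-66.8,-.246],idx=(1,2),th=th)
im=w["pixels"].astype(int);b,g,r=im[...,0],im[...,1],im[...,2]
c=cv2.findContours(((b>r+50)&(b>g+20)).astype(np.uint8),0,1)[0];h=cv2.convexHull(max(c,key=cv2.contourArea));q=cv2.moments(h)
zf=T[2]-22.9
def f(c):
    u,v,A,_=nestmask(w,c,zf+35,17,zf+48);return u-q["m10"]/q["m00"],v-q["m01"]/q["m00"]
c=least_squares(f,T[:2]).x;print('cup',c,q["m00"],nestmask(w,c,zf+35,17,zf+48)[2])
E
```

```text
[574.966   0.061 123.034] [ 3.141 -0.     1.176] [ 0.621 -0.523 -0.189] [604.039  72.384 265.357]
no blob 1
nest 2 [  2.  207.7 302. ] area 4314.0 model 4840 wh [77 74]
fit [535.341 -66.803  -0.246] res [-0.  0.]
nest 1 [  1.  323.8 243.6] area 3821.5 model 5046 wh [75 66]
nest 2 [  2.  207.7 302. ] area 4367.5 model 4840 wh [77 75]
fit [538.196 -64.554  -0.22 ] res [-1.78  0.72  1.07 -1.71]
cup [573.941   0.027] 5908.5 5949.949569446035
```

View pics/w5.png

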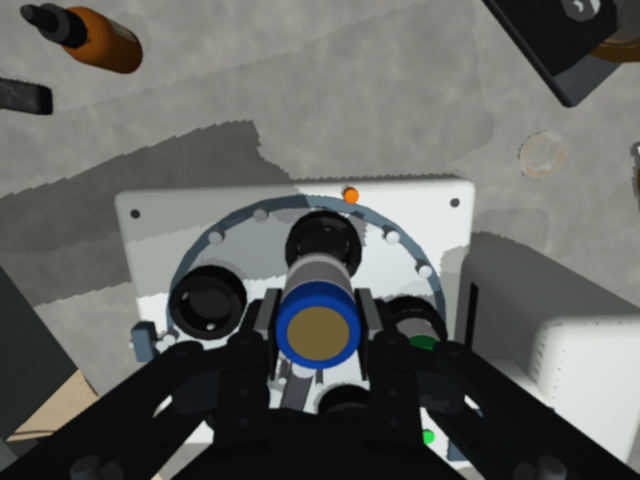

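```bash
cat >ov.py <<'E'
from h import *
import sys
def ov(w,c,name,box):
    x0,y0,x1,y1=box;f=min(800/(x1-x0),600/(y1-y0))
    im=cv2.convertScaleAbs(w["pixels"],alpha=2.2,beta=15)[y0:y1,x0:x1]
    im=cv2.resize(im,None,fx=f,fy=f,interpolation=cv2.INTER_CUBIC)
    for r,z,col in((26,56,(0,0,255)),(17.8,56,(0,255,0)),(17.8,40,(255,255,0))):
        q=np.array([(proj(w,[c[0]+r*np.cos(t),c[1]+r*np.sin(t),z])+.5-[x0,y0])*f for t in np.linspace(0,6.3,90)],int);cv2.polylines(im,[q],True,col,1)
    cv2.imwrite('pics/'+name+'.png',im)
E
python3 - <<'E'
from ov import *
w=imaging.read_camera("wrist");ov(w,(576.9,-.7),'w5z',(270,195,380,275))
E
```

```text
(no output)
```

View pics/w5z.png

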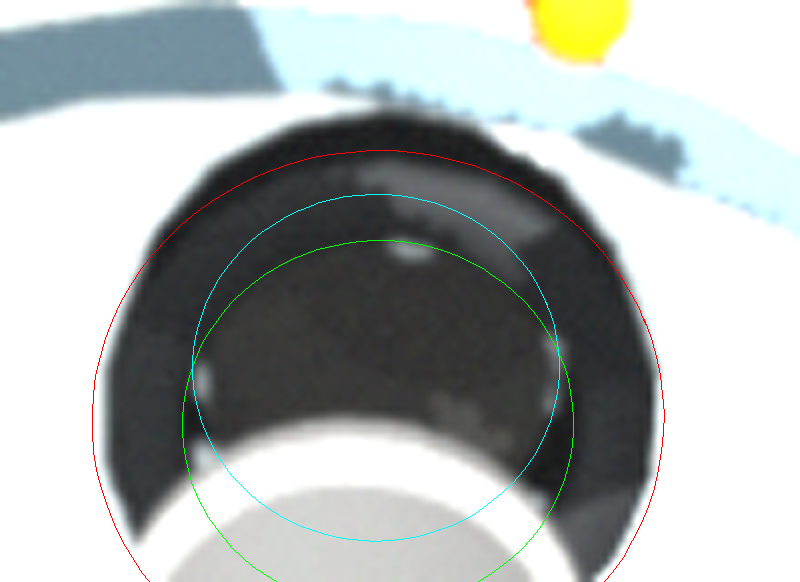

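Emit:
send_rows:
  increments:
    - [0.01,0.05,0.4,0,1]
    - [0,0,0.38,0,1]
    - [0,0,0,0,1]
    - [0,0,0,0,1]

```text
time_s: 10.0
position: [577.6, -0.2, 84.2]
eef_rot: [3.141, -0.001, 1.177]
contact_force: [0.7, -0.3, -0.4]
gripper_width: 0.386
```

Emit:
send_rows:
  increments:
    - [0,0,0.04,0,1]
    - [0,0,0.02,0,1]
    - [0,0,0,0,1]

```text
time_s: 10.3
position: [577.4, 0.1, 80.5]
eef_rot: [3.141, -0.001, 1.177]
contact_force: [0.3, -0.4, -0.5]
gripper_width: 0.387
```

Emit:
send_rows:
  increments:
    - [0,0,0.02,0,1]
    - [0,0,0,0,1]

```text
time_s: 10.5
position: [577.1, 0.1, 79.0]
eef_rot: [-3.142, -0.0, 1.177]
contact_force: [-0.3, -0.4, -0.9]
gripper_width: 0.388
```

Emit:
send_rows:
  increments:
    - [0,0,0.02,0,1]
    - [0,0,0,0,1]

```text
time_s: 10.7
position: [577.0, 0.0, 77.8]
eef_rot: [-3.141, 0.0, 1.177]
contact_force: [0.6, 1.0, -0.7]
gripper_width: 0.384
```

Emit:
send_rows:
  increments:
    - [0,0,0.01,0,1]
    - [0,0,0,0,1]

```text
time_s: 10.9
position: [577.1, 0.0, 77.4]
eef_rot: [-3.141, -0.0, 1.177]
contact_force: [1.0, 0.4, -0.6]
gripper_width: 0.387
```

Emit:
send_rows:
  increments:
    - [0,0,0.02,0,1]
    - [0,0,0,0,1]

```text
time_s: 11.1
position: [577.1, 0.1, 76.4]
eef_rot: [-3.141, -0.0, 1.177]
contact_force: [-0.6, -1.0, -0.9]
gripper_width: 0.385
```

Emit:
send_rows:
  increments:
    - [0,0,0.02,0,1]
    - [0,0,0,0,1]

```text
time_s: 11.3
position: [577.3, -0.0, 75.8]
eef_rot: [3.141, -0.0, 1.177]
contact_force: [-0.8, -0.3, 3.1]
gripper_width: 0.386
```

Emit:
send_rows:
  increments:
    - [0,0,0.02,0,1]
    - [0,0,0,0,1]

```text
time_s: 11.5
position: [577.8, -0.3, 75.5]
eef_rot: [3.14, -0.001, 1.177]
contact_force: [-2.2, -1.9, 9.9]
gripper_width: 0.386
```

Emit:
send_rows:
  increments:
    - [0,0,-0.02,0,1]
    - [0,0,0,0,1]

```text
time_s: 11.7
position: [577.4, -0.1, 75.8]
eef_rot: [3.141, -0.0, 1.177]
contact_force: [-0.3, -0.5, 4.7]
gripper_width: 0.386
```

```bash
python3 - <<'E'
from ov import *
np.set_printoptions(precision=2,suppress=True)
w=imaging.read_camera("wrist");s=imaging.read_camera("side")
o=bot.get_obs();print(o["position"],o["contact_force"])
cv2.imwrite('pics/w6.png',cv2.resize(cv2.convertScaleAbs(w["pixels"],alpha=2,beta=15)[200:380,220:420],None,fx=3.3,fy=3.3,interpolation=cv2.INTER_CUBIC))
cv2.imwrite('pics/s6.png',cv2.resize(s["pixels"][150:300,230:420],None,fx=4,fy=4,interpolation=cv2.INTER_CUBIC))
E
```

```text
[577.37  -0.05  75.72] [-0.43 -0.74  4.49]
```

View pics/w6.png

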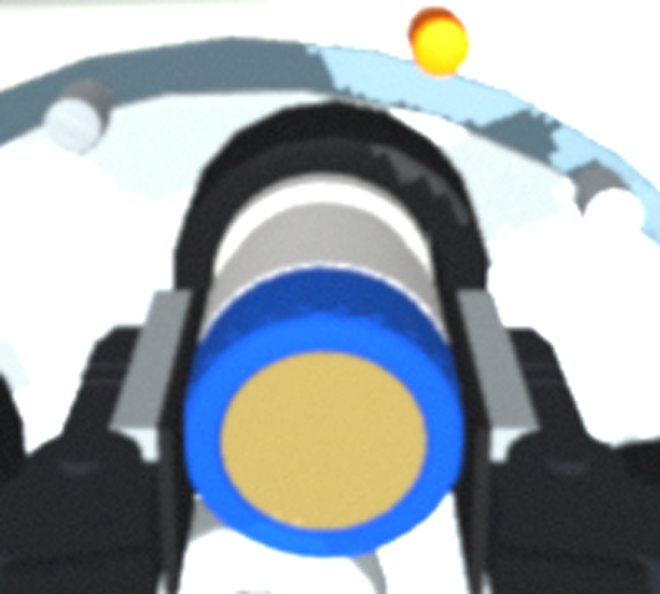

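View pics/s6.png

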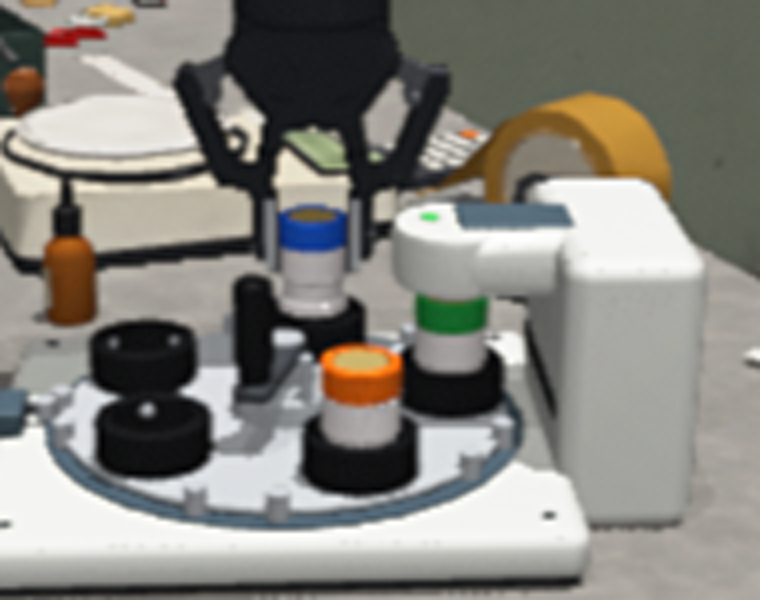

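```bash
cat >> ov.py <<'E'
def ov2(w,cs,name,box,al=2.2):
    x0,y0,x1,y1=box;f=min(800/(x1-x0),600/(y1-y0))
    im=cv2.convertScaleAbs(w["pixels"],alpha=al,beta=15)[y0:y1,x0:x1]
    im=cv2.resize(im,None,fx=f,fy=f,interpolation=cv2.INTER_CUBIC)
    for cx,cy,r,z,col in cs:
        q=np.array([(proj(w,[cx+r*np.cos(t),cy+r*np.sin(t),z])+.5-[x0,y0])*f for t in np.linspace(0,6.3,90)],int);cv2.polylines(im,[q],True,col,1)
    cv2.imwrite('pics/'+name+'.png',im)
E
python3 - <<'E'
from ov import *
w=imaging.read_camera("wrist");T=bot.get_obs()["position"]
ov2(w,[(576.9,-.7,26,56,(0,0,255)),(576.9,-.7,26,35,(0,0,255)),(T[0],T[1],17,56.5,(0,255,0)),(T[0],T[1],17,104,(255,255,0)),(T[0],T[1],17,91,(255,255,0))],'w6o',(265,220,375,302),1.5)
E
```

```text
(no output)
```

View pics/w6o.png

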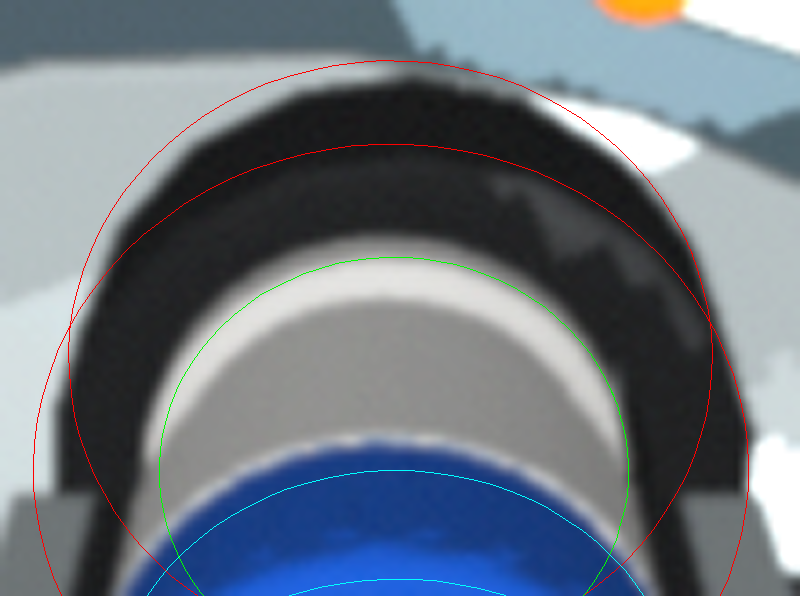

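Emit:
send_rows:
  increments:
    - [0,0,-0.03,0,1]
    - [-0.035,0.026,0,0,1]
    - [0,0,0.03,0,1]
    - [0,0,0,0,1]

```text
time_s: 12.25
position: [577.3, -2.1, 75.0]
eef_rot: [-3.141, 0.0, 1.177]
contact_force: [0.1, -1.2, -0.5]
gripper_width: 0.383
```

Emit:
send_rows:
  increments:
    - [0,0,0.02,0,1]
    - [0,0,0,0,1]

```text
time_s: 12.45
position: [577.5, -2.0, 74.3]
eef_rot: [-3.141, 0.0, 1.177]
contact_force: [0.3, 0.2, -0.7]
gripper_width: 0.386
```

Emit:
send_rows:
  increments:
    - [0,0,0.02,0,1]
    - [0,0,0,0,1]

```text
time_s: 12.65
position: [577.6, -2.0, 73.4]
eef_rot: [-3.141, 0.0, 1.177]
contact_force: [-0.2, 0.6, -0.9]
gripper_width: 0.383
```

Emit:
send_rows:
  increments:
    - [0,0,0.02,0,1]
    - [0,0,0,0,1]

```text
time_s: 12.85
position: [577.6, -2.1, 72.4]
eef_rot: [-3.141, -0.0, 1.177]
contact_force: [0.2, -0.3, -1.5]
gripper_width: 0.388
```

Emit:
send_rows:
  increments:
    - [0,0,0.02,0,1]
    - [0,0,0,0,1]

```text
time_s: 13.05
position: [577.7, -2.3, 71.6]
eef_rot: [3.141, 0.0, 1.177]
contact_force: [-0.3, -0.9, 0.8]
gripper_width: 0.388
```

Emit:
send_rows:
  increments:
    - [0,0,0.02,0,1]
    - [0,0,0,0,1]

```text
time_s: 13.25
position: [577.9, -2.4, 70.6]
eef_rot: [3.141, 0.0, 1.177]
contact_force: [0.2, -1.6, 1.3]
gripper_width: 0.384
```

Emit:
send_rows:
  increments:
    - [0,0,0.02,0,1]
    - [0,0,0,0,1]

```text
time_s: 13.45
position: [577.7, -2.1, 69.4]
eef_rot: [3.141, -0.0, 1.177]
contact_force: [0.2, -0.9, -0.0]
gripper_width: 0.385
```

Emit:
send_rows:
  increments:
    - [0,0,0.02,0,1]
    - [0,0,0,0,1]

```text
time_s: 13.65
position: [577.4, -2.1, 68.2]
eef_rot: [-3.141, 0.0, 1.177]
contact_force: [-0.6, -1.7, -1.5]
gripper_width: 0.385
```

Emit:
send_rows:
  increments:
    - [0,0,0.02,0,1]
    - [0,0,0,0,1]

```text
time_s: 13.85
position: [577.6, -2.1, 67.3]
eef_rot: [-3.141, 0.0, 1.177]
contact_force: [0.6, -0.3, -1.4]
gripper_width: 0.385
```

Emit:
send_rows:
  increments:
    - [0,0,0.02,0,1]
    - [0,0,0,0,1]

```text
time_s: 14.05
position: [577.6, -2.0, 66.3]
eef_rot: [-3.141, -0.0, 1.177]
contact_force: [1.2, -1.0, -0.8]
gripper_width: 0.388
```

```bash
python3 - <<'E'
from ov import *
np.set_printoptions(precision=2,suppress=True)
w=imaging.read_camera("wrist");s=imaging.read_camera("side");T=bot.get_obs()["position"]
print(T,bot.get_obs()["contact_force"])
ov2(w,[],'w7',(255,200,385,297),1.7);ov2(s,[],'s7',(230,170,410,305),1)
E
```

```text
[577.56  -2.03  66.34] [-0.14 -0.72 -0.27]
```

View pics/w7.png

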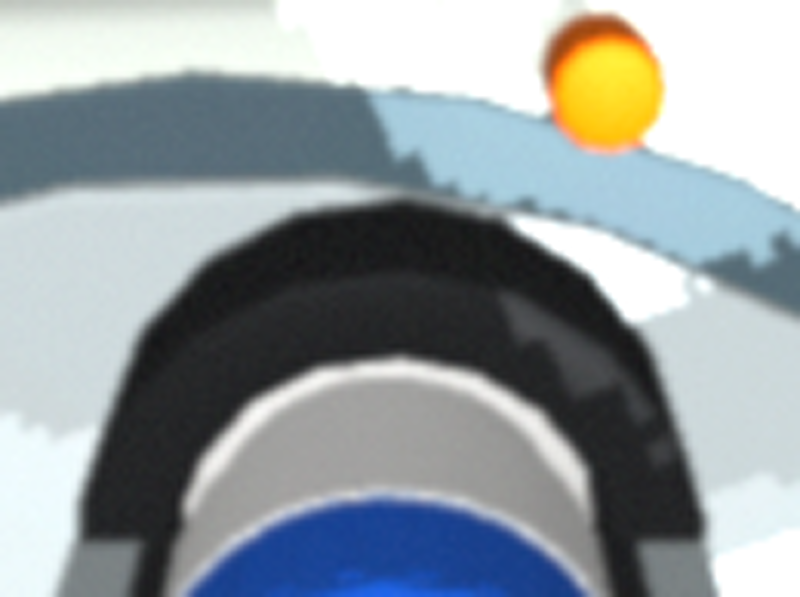

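View pics/s7.png

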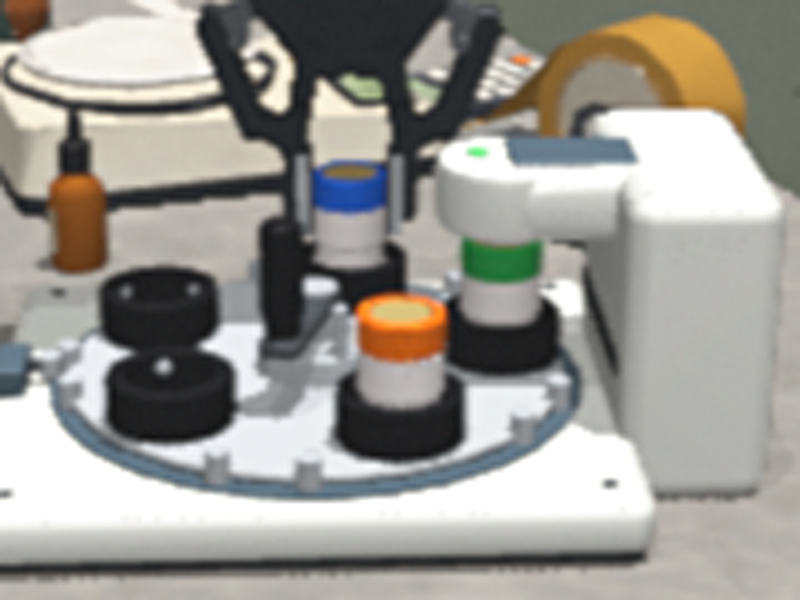

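Emit:
send_rows:
  increments:
    - [0,0,0.02,0,1]
    - [0,0,0,0,1]

```text
time_s: 14.35
position: [577.5, -2.0, 65.3]
eef_rot: [-3.141, 0.0, 1.177]
contact_force: [0.3, -1.2, -2.4]
gripper_width: 0.386
```

Emit:
send_rows:
  increments:
    - [0,0,0.02,0,1]
    - [0,0,0,0,1]

```text
time_s: 14.55
position: [577.5, -2.1, 64.2]
eef_rot: [-3.141, 0.0, 1.177]
contact_force: [1.0, -2.0, -2.7]
gripper_width: 0.383
```

Emit:
send_rows:
  increments:
    - [0,0,0.02,0,1]
    - [0,0,0,0,1]

```text
time_s: 14.75
position: [577.6, -2.2, 63.2]
eef_rot: [-3.141, 0.0, 1.177]
contact_force: [-0.0, -1.5, -4.9]
gripper_width: 0.385
```

Emit:
send_rows:
  increments:
    - [0,0,0.02,0,1]
    - [0,0,0,0,1]

```text
time_s: 14.95
position: [577.3, -2.2, 62.2]
eef_rot: [-3.141, 0.0, 1.177]
contact_force: [-0.5, -1.4, -2.1]
gripper_width: 0.383
```

Emit:
send_rows:
  increments:
    - [0,0,0.02,0,1]
    - [0,0,0,0,1]

```text
time_s: 15.15
position: [577.4, -2.1, 61.4]
eef_rot: [-3.141, 0.0, 1.177]
contact_force: [-0.5, -1.7, -1.1]
gripper_width: 0.387
```

```bash
python3 - <<'E'
from ov import *
np.set_printoptions(precision=2,suppress=True)
w=imaging.read_camera("wrist");s=imaging.read_camera("side");T=bot.get_obs()["position"]
print(T,bot.get_obs()["contact_force"])
ov2(w,[],'w8',(255,200,385,297),1.7);ov2(s,[],'s8',(230,170,410,305),1)
E
```

```text
[577.46  -2.06  61.46] [-0.34 -2.48 -1.64]
```

View pics/w8.png

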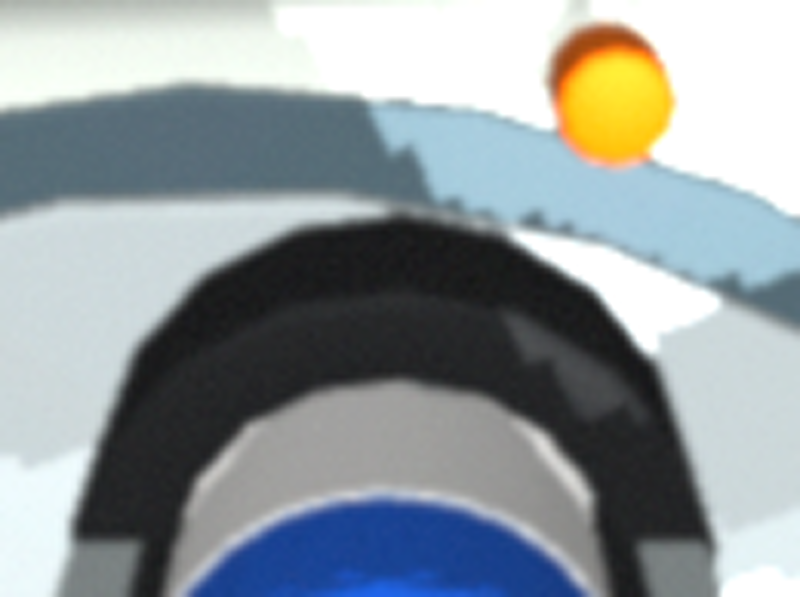

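View pics/s8.png

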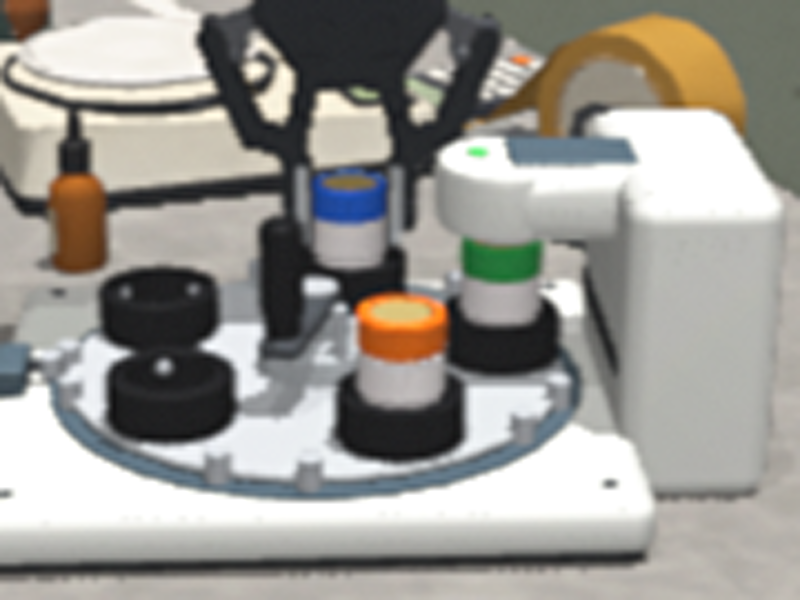

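Emit:
send_rows:
  increments:
    - [0,0,0.02,0,1]
    - [0,0,0,0,1]

```text
time_s: 15.45
position: [577.7, -2.1, 60.5]
eef_rot: [3.142, -0.0, 1.177]
contact_force: [-1.0, -1.9, -1.6]
gripper_width: 0.384
```

Emit:
send_rows:
  increments:
    - [0,0,0.02,0,1]
    - [0,0,0,0,1]

```text
time_s: 15.65
position: [577.8, -2.1, 59.6]
eef_rot: [3.141, -0.0, 1.177]
contact_force: [-0.5, -1.0, 0.8]
gripper_width: 0.387
```

Emit:
send_rows:
  increments:
    - [0,0,0.02,0,1]
    - [0,0,0,0,1]

```text
time_s: 15.85
position: [577.8, -2.1, 58.8]
eef_rot: [3.141, -0.0, 1.177]
contact_force: [-2.9, -1.4, 3.9]
gripper_width: 0.388
```

Emit:
send_rows:
  increments:
    - [0,0,0.02,0,1]
    - [0,0,0,0,1]
    - [0,0,0,0,1]

```text
time_s: 16.15
position: [577.9, -2.1, 58.1]
eef_rot: [3.141, -0.001, 1.177]
contact_force: [-4.3, -2.8, 7.4]
gripper_width: 0.385
```

```bash
python3 - <<'E'
from ov import *
np.set_printoptions(precision=2,suppress=True)
s=imaging.read_camera("side");T=bot.get_obs()["position"];print(T,bot.get_obs()["contact_force"])
ov2(s,[],'s9',(230,170,410,305),1)
E
```

```text
[577.87  -2.13  58.05] [-3.51 -2.75  7.3 ]
```

View pics/s9.png

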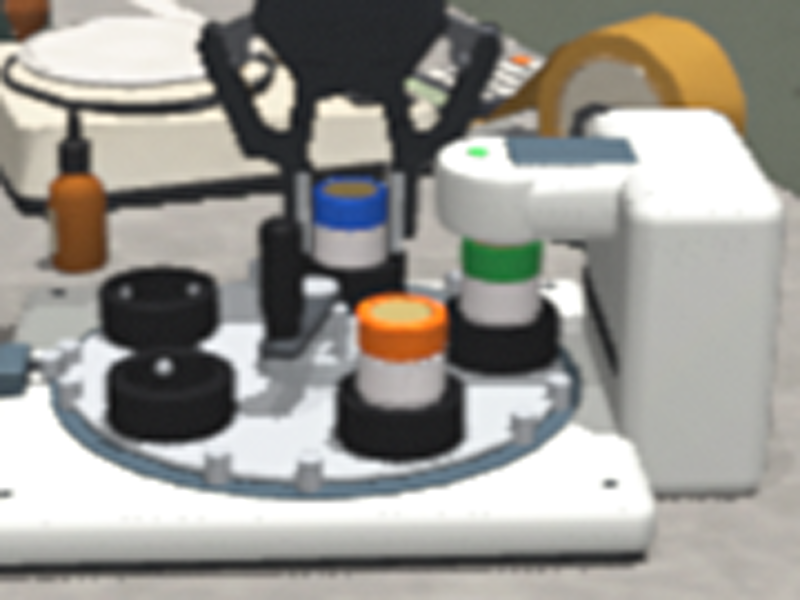

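Emit:
send_rows:
  increments:
    - [0,0,-0.02,0,1]
    - [0,0,0,0,0]
    - [0,0,0,0,-0.4]
    - [0,0,0,0,-0.6]
    - [0,0,0,0,-0.6]

```text
time_s: 16.7
position: [577.7, -1.8, 58.4]
eef_rot: [-3.142, -0.0, 1.177]
contact_force: [0.6, -0.3, -1.1]
gripper_width: 0.798
```

```bash
python3 - <<'E'
from ov import *
np.set_printoptions(precision=2,suppress=True)
s=imaging.read_camera("side");w=imaging.read_camera("wrist");o=bot.get_obs();print(o["position"],o["contact_force"],o["gripper_width"])
ov2(s,[],'s10',(230,170,410,305),1);save(w,'w10')
for p in(s,w):
  r=imaging.spot_point(p,"cup_mid")[0];v,u=r["position"];print(u,v,onz(p,u,v,64))
E
```

```text
[577.68  -1.92  58.43] [-0.25 -0.64 -0.45] 0.7990717472645662
309.3 224.3 [574.02 -13.69  64.  ]
321.7 311.6 [578.36  -3.7   64.  ]
```

View pics/s10.png

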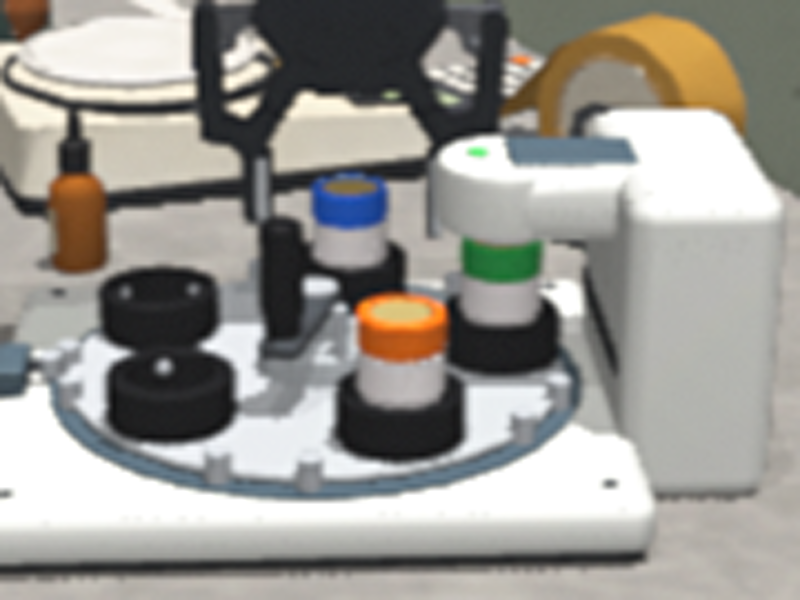

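View pics/w10.png

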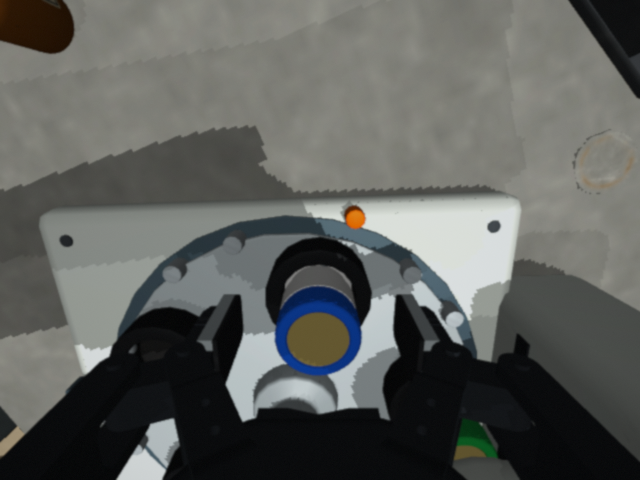

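Emit:
send_rows:
  increments:
    - [0,0,-0.3,0,-0.6]
    - [0,0,-0.8,0,-0.6]
    - [0,0,-0.9,0,-0.6]
    - [0,0,-0.9,0,-0.6]
    - [0,0,-0.8,0,-0.6]

```text
time_s: 17.4
position: [577.7, -2.5, 247.2]
eef_rot: [3.14, -0.001, 1.176]
contact_force: [0.4, 0.7, 0.2]
gripper_width: 0.798
```

```bash
python3 - <<'E'
from ov import *
np.set_printoptions(precision=3,suppress=True)
plan(500,-110,230,2.44)
w=imaging.read_camera("wrist");save(w,'w11')
E
```

```text
from [577.7  -2.5 247.2] yaw 1.176 n 10
[-0.258, -0.061, 0.034, -0.905]
[-0.248, -0.093, 0.034, -0.905]
[-0.235, -0.124, 0.034, -0.905]
[-0.217, -0.152, 0.034, -0.905]
[-0.196, -0.178, 0.034, -0.905]
[-0.172, -0.202, 0.034, -0.905]
[-0.146, -0.222, 0.034, -0.905]
[-0.117, -0.238, 0.034, -0.905]
[-0.086, -0.251, 0.034, -0.905]
[-0.053, -0.26, 0.034, -0.905]
```

View pics/w11.png

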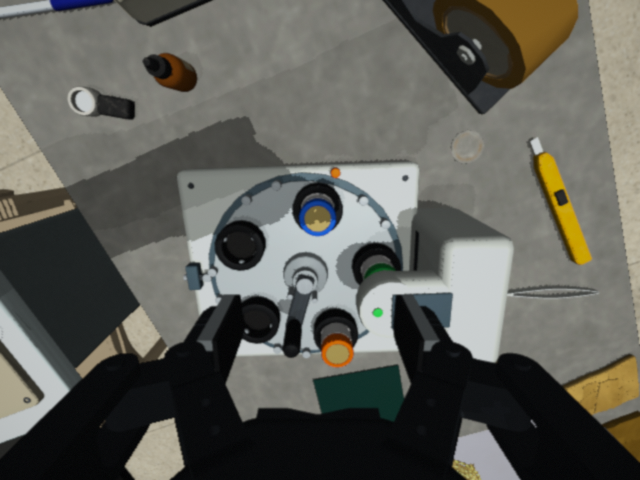

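Emit:
send_rows:
  increments:
    - [-0.26,-0.06,0.03,-0.9,-0.6]
    - [-0.25,-0.09,0.03,-0.9,-0.6]
    - [-0.235,-0.12,0.03,-0.9,-0.6]
    - [-0.22,-0.15,0.03,-0.9,-0.6]
    - [-0.2,-0.18,0.03,-0.9,-0.6]

```text
time_s: 17.95
position: [538.7, -57.1, 236.8]
eef_rot: [3.141, -0.0, 1.81]
contact_force: [0.9, -0.4, -0.1]
gripper_width: 0.801
```

Emit:
send_rows:
  increments:
    - [-0.17,-0.2,0.03,-0.9,-0.6]
    - [-0.15,-0.22,0.03,-0.9,-0.6]
    - [-0.12,-0.24,0.03,-0.9,-0.6]
    - [-0.09,-0.25,0.03,-0.9,-0.6]
    - [-0.05,-0.26,0.03,-0.9,-0.6]

```text
time_s: 18.45
position: [499.9, -110.9, 229.3]
eef_rot: [3.141, 0.001, 2.438]
contact_force: [-0.3, -0.8, 0.1]
gripper_width: 0.802
```

Emit:
send_rows:
  increments:
    - [0,0,0,0,-0.6]
    - [0,0,0,0,-0.6]

```text
time_s: 18.65
position: [500.5, -110.0, 229.1]
eef_rot: [3.141, 0.0, 2.429]
contact_force: [-0.1, 1.3, -0.5]
gripper_width: 0.801
```

```bash
python3 - <<'E'
from ov import *
np.set_printoptions(precision=3,suppress=True)
w=imaging.read_camera("wrist");save(w,'w12');o=bot.get_obs();print(o["position"],o["eef_rot"],o["qpos"])
ov2(w,[(577.7,-2,17,88,(0,0,255)),(535.5,-66.8,104,36,(255,0,0))],'w12o',(160,150,480,390),1.2)
E
```

```text
[ 500.709 -109.645  228.997] [3.141 0.    2.431] [-0.387  0.075  0.546  1.784 -0.041  1.292  1.028]
```

View pics/w12o.png

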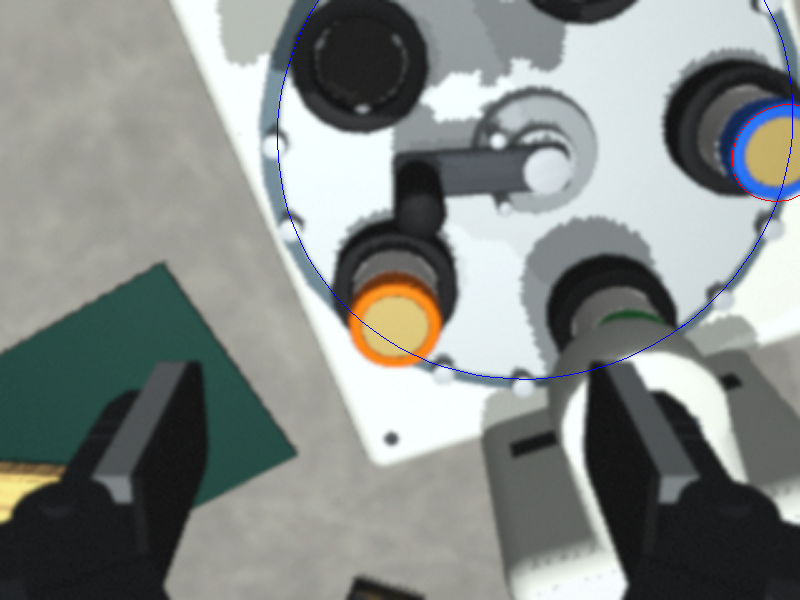

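```bash
python3 - <<'E'
from ov import *
np.set_printoptions(precision=2,suppress=True)
w=imaging.read_camera("wrist")
k=onz(w,328.2,235.5,112);print(k, onz(w,160+548/2.5,150+170/2.5,80))
C=np.array([535.5,-66.8]);d=k[:2]-C;print(np.hypot(*d),np.degrees(np.arctan2(d[1],d[0])))
ov2(w,[(k[0],k[1],9,112,(0,0,255)),(k[0],k[1],9,78,(0,255,0)),(535.5,-66.8,48,95,(255,0,0))],'w12k',(280,170,440,290),2.5)
E
```

```text
[ 507.59 -105.19  112.  ] [532.92 -66.09  80.  ]
47.46119564134816 -126.01491153552445
```

View pics/w12k.png

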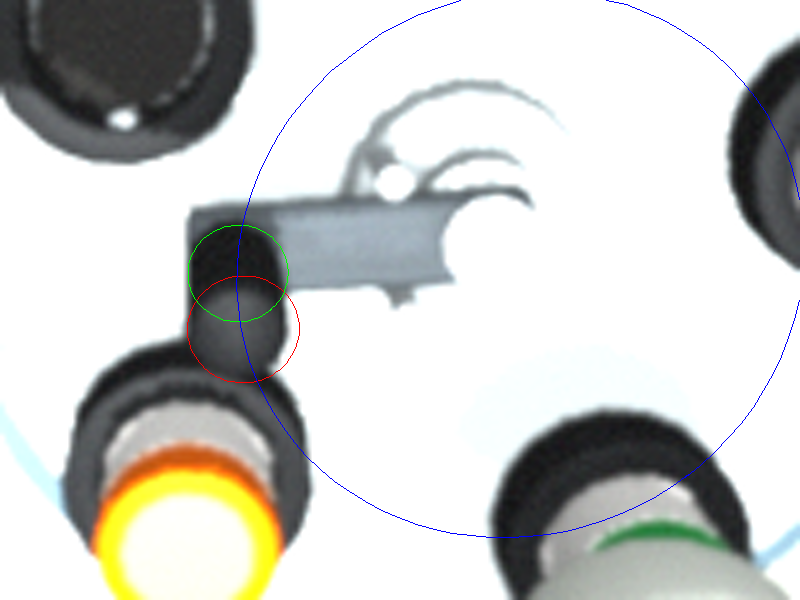

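Emit:
send_rows:
  increments:
    - [-0.046,0.14,0.3,-0.56,0.06]
    - [0,0,0.8,0,0.06]
    - [0,0,0.9,0,0.06]
    - [0,0,0,0,0.06]
    - [0,0,0,0,0.06]

```text
time_s: 19.25
position: [506.8, -106.2, 129.2]
eef_rot: [-3.141, -0.001, 2.511]
contact_force: [-0.5, 1.2, 1.0]
gripper_width: 0.471
```

```bash
python3 - <<'E'
from ov import *
np.set_printoptions(precision=3,suppress=True)
w=imaging.read_camera("wrist");o=bot.get_obs();print(o["position"],o["eef_rot"],o["gripper_width"])
save(w,'w13')
E
```

```text
[ 507.713 -106.361  130.381] [3.141 0.001 2.511] 0.4693981343691127
```

View pics/w13.png

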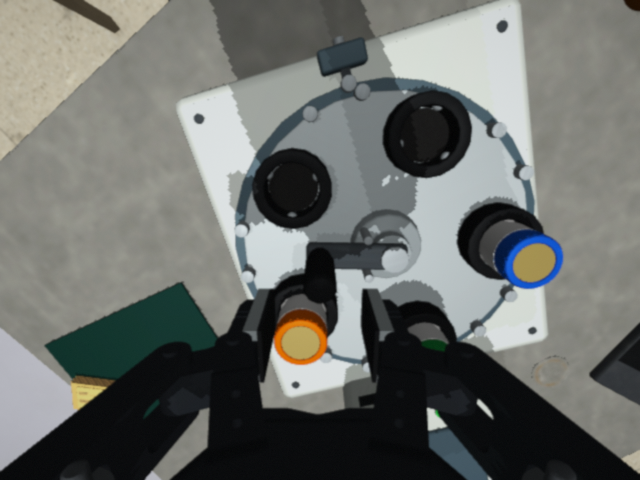

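```bash
python3 - <<'E'
from ov import *
np.set_printoptions(precision=2,suppress=True)
w=imaging.read_camera("wrist");o=bot.get_obs()
k=onz(w,320,284,112);print(k,proj(w,[*o["position"][:2],112]),proj(w,o["position"]))
ov2(w,[(k[0],k[1],9,112,(0,0,255)),(o["position"][0],o["position"][1],9,112,(0,255,0))],'w13z',(260,230,380,320),2)
E
```

```text
[ 506.69 -104.7   112.  ] [318.9  287.74] [319.   305.47]
```

View pics/w13z.png

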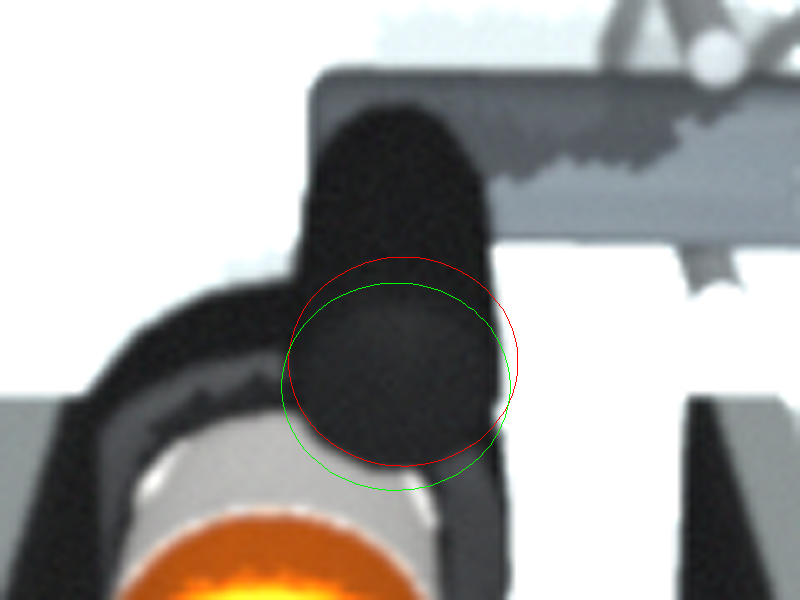

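Emit:
send_rows:
  increments:
    - [0.035,0,0.3,0,0.06]
    - [0,0,0.4,0,0.06]
    - [0,0,0.27,0,0.06]
    - [0,0,0,0,0.06]
    - [0,0,0,0,0.06]

```text
time_s: 19.85
position: [505.9, -105.4, 81.1]
eef_rot: [3.141, 0.001, 2.512]
contact_force: [-0.0, 0.1, 0.4]
gripper_width: 0.471
```

Emit:
send_rows:
  increments:
    - [0,0,0,0,0.4]
    - [0,0,0,0,0.7]
    - [0,0,0,0,1]
    - [0,0,0,0,1]
    - [0,0,0,0,1]
  force: 60

```text
time_s: 20.35
position: [506.5, -104.8, 81.2]
eef_rot: [3.139, 0.002, 2.513]
contact_force: [1.3, 3.0, 6.2]
gripper_width: 0.195
```

```bash
python3 - <<'E'
from ov import *
np.set_printoptions(precision=3,suppress=True)
o=bot.get_obs();print(o["position"],o["eef_rot"],o["gripper_width"],o["contact_force"],o["moment"],o["time_s"])
C=np.array([535.5,-66.8]);d=o["position"][:2]-C;r=np.hypot(*d);a=np.arctan2(d[1],d[0]);print(r,np.degrees(a)%360)
s=imaging.read_camera("side");ov2(s,[],'s14',(230,150,410,285),1)
E
```

```text
[ 506.495 -104.839   81.239] [3.139 0.002 2.513] 0.1946452410312695 [1.342 2.954 6.176] [ 0.49  -0.159  0.053] 20.35
47.836177897054874 232.67430880363963
```

View pics/s14.png

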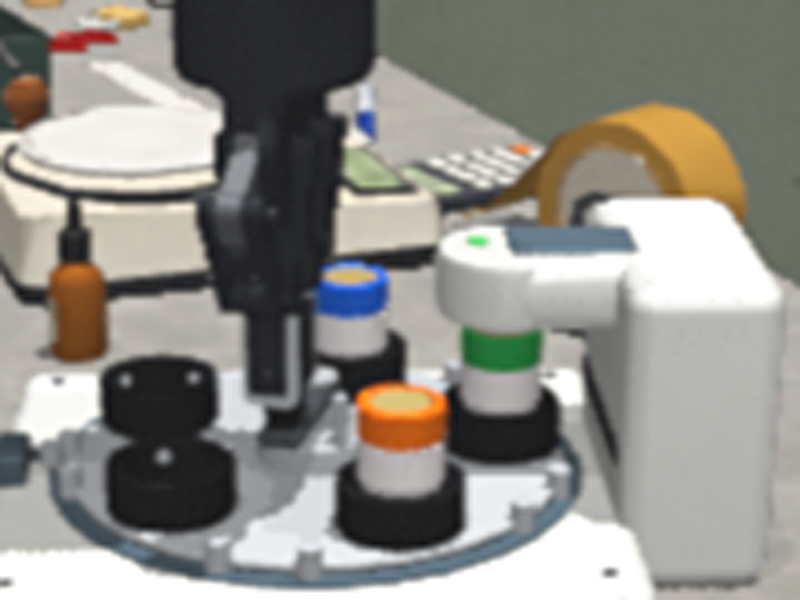

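Emit:
send_rows:
  increments:
    - [0.05,0.0013,0,0.375,1]
    - [0.05,0.0013,0,0.375,1]
    - [0,0,0,0,1]

```text
time_s: 20.7
position: [502.6, -101.5, 81.2]
eef_rot: [3.139, 0.002, 2.406]
contact_force: [1.1, 3.9, 5.7]
gripper_width: 0.193
```

Emit:
send_rows:
  increments:
    - [0.05,0.0013,0,0.375,1]
    - [0.05,0.0013,0,0.375,1]
    - [0,0,0,0,1]

```text
time_s: 21.0
position: [499.2, -97.8, 81.2]
eef_rot: [3.139, 0.001, 2.302]
contact_force: [3.0, 2.6, 6.5]
gripper_width: 0.192
```

Emit:
send_rows:
  increments:
    - [0.05,0.0013,0,0.375,1]
    - [0.05,0.0013,0,0.375,1]
    - [0,0,0,0,1]

```text
time_s: 21.3
position: [496.9, -94.8, 81.3]
eef_rot: [3.138, 0.003, 2.197]
contact_force: [7.8, 1.3, 2.1]
gripper_width: 0.191
```

```bash
python3 - <<'E'
from ov import *
s=imaging.read_camera("side");c=imaging.read_camera("scene");ov2(s,[],'s15',(230,150,410,285),1);ov2(c,[],'c15',(220,180,400,315),1)
E
```

```text
(no output)
```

View pics/c15.png

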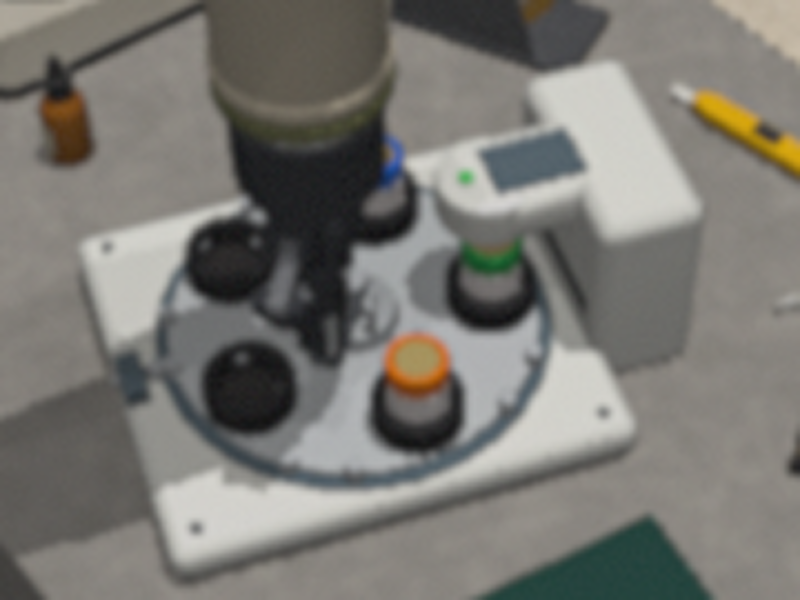

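View pics/s15.png

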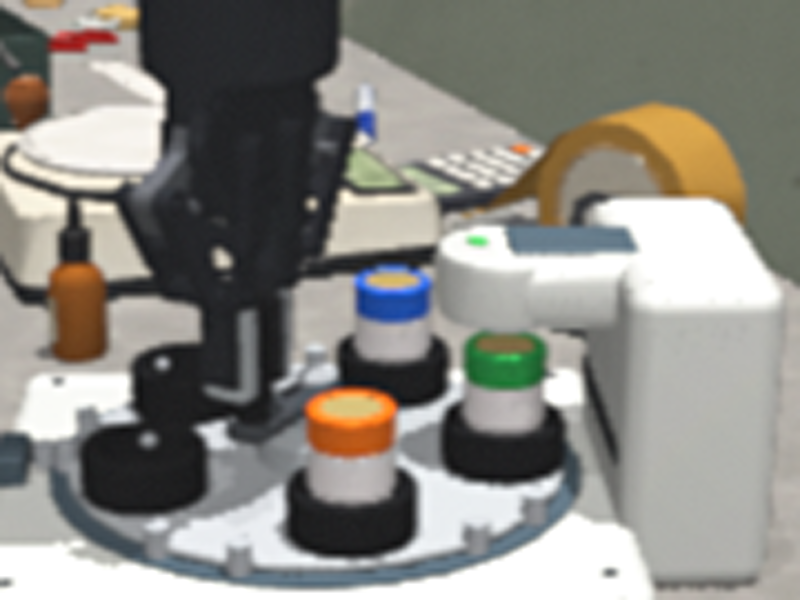

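Emit:
send_rows:
  increments:
    - [0.05,0.0013,0,0.375,1]
    - [0.05,0.0013,0,0.375,1]
    - [0.05,0.0013,0,0.375,1]
    - [0.05,0.0013,0,0.375,1]
    - [0.05,0.0013,0,0.375,1]

```text
time_s: 21.9
position: [491.1, -83.9, 81.3]
eef_rot: [3.137, 0.002, 1.934]
contact_force: [9.3, -1.1, -0.6]
gripper_width: 0.189
```

Emit:
send_rows:
  increments:
    - [0.05,0.0013,0,0.375,1]
    - [0.05,0.0013,0,0.375,1]
    - [0.05,0.0013,0,0.375,1]
    - [0.05,0.0013,0,0.375,1]
    - [0.05,0.0013,0,0.375,1]

```text
time_s: 22.4
position: [488.2, -71.9, 81.3]
eef_rot: [3.136, 0.001, 1.672]
contact_force: [9.6, -1.2, -1.5]
gripper_width: 0.195
```

Emit:
send_rows:
  increments:
    - [0.05,0.0013,0,0.375,1]
    - [0.05,0.0013,0,0.375,1]
    - [0,0,0,0,1]

```text
time_s: 22.7
position: [488.0, -66.6, 81.3]
eef_rot: [3.136, 0.0, 1.568]
contact_force: [7.9, -0.3, -0.3]
gripper_width: 0.19
```

```bash
cat > st.py <<'E'
from ov import *
np.set_printoptions(precision=3,suppress=True)
import sys
o=bot.get_obs();print(o["position"],o["eef_rot"],o["contact_force"],o["time_s"])
C=np.array([535.5,-66.8]);d=o["position"][:2]-C;r=np.hypot(*d);a=np.arctan2(d[1],d[0]);print(r,np.degrees(a)%360)
s=imaging.read_camera("side");c=imaging.read_camera("scene");n=sys.argv[1];ov2(s,[],'s'+n,(230,150,410,285),1);ov2(c,[],'c'+n,(220,180,400,315),1)
E
python3 st.py 16
```

```text
[487.986 -66.603  81.26 ] [3.136 0.    1.568] [ 7.946 -0.34  -0.35 ] 22.7
47.51475434281384 179.76262086239845
```

View pics/s16.png

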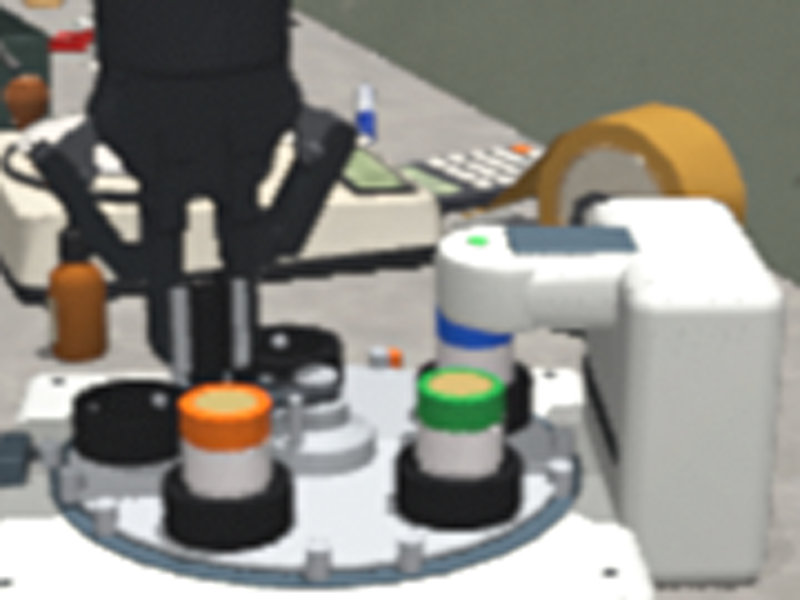

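Emit:
send_rows:
  increments:
    - [0.05,0.0013,0,0.375,1]
    - [0.05,0.0013,0,0.375,1]
    - [0.05,0.0013,0,0.375,1]
    - [0,0,0,0,1]

```text
time_s: 23.2
position: [488.6, -59.2, 81.3]
eef_rot: [3.136, -0.0, 1.411]
contact_force: [9.0, -0.7, -1.5]
gripper_width: 0.192
```

Emit:
send_rows:
  increments:
    - [0.05,0.0013,0,0.375,1]
    - [0.05,0.0013,0,0.375,1]
    - [0,0,0,0,1]

```text
time_s: 23.5
position: [489.6, -54.8, 81.3]
eef_rot: [3.136, -0.0, 1.306]
contact_force: [7.5, -1.2, -0.2]
gripper_width: 0.191
```

Emit:
send_rows:
  increments:
    - [0.05,0.0013,0,0.375,1]
    - [0,0,0,0,1]

```text
time_s: 23.7
position: [489.9, -54.1, 81.2]
eef_rot: [3.137, 0.001, 1.253]
contact_force: [6.3, -8.0, 2.1]
gripper_width: 0.194
```

```bash
python3 st.py 17
```

```text
[489.871 -54.095  81.221] [3.137 0.001 1.253] [ 6.305 -7.957  2.122] 23.7
47.3644574379107 164.43998100138177
```

View pics/s17.png

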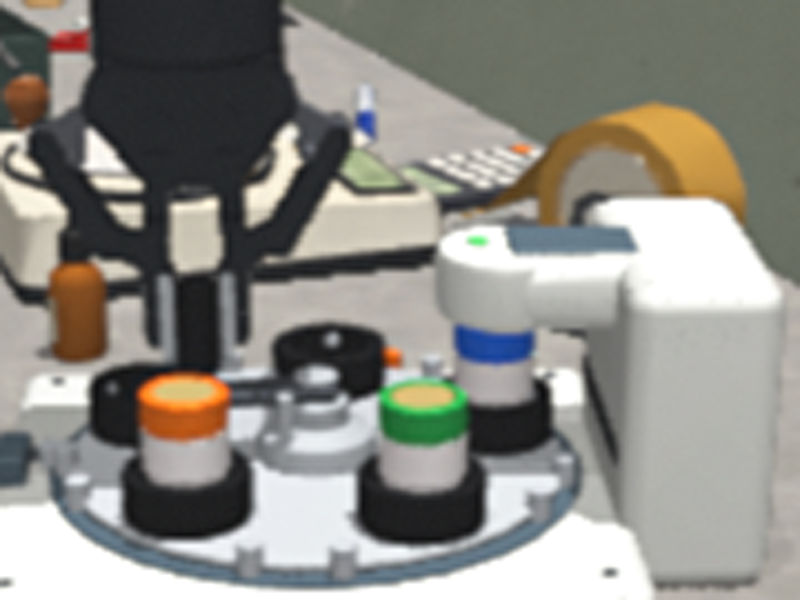

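View pics/c17.png

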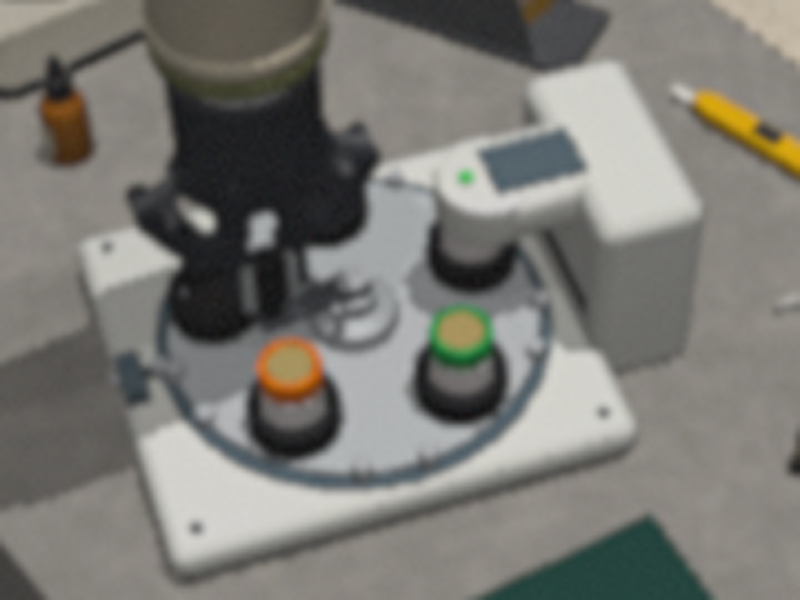

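Emit:
send_rows:
  increments:
    - [0.05,0.0013,0,0.375,1]
    - [0,0,0,0,1]

```text
time_s: 24.0
position: [490.6, -52.0, 81.2]
eef_rot: [3.137, 0.001, 1.199]
contact_force: [6.2, -7.5, 1.8]
gripper_width: 0.193
```

Emit:
send_rows:
  increments:
    - [0.05,0.0013,0,0.375,1]
    - [0,0,0,0,1]

```text
time_s: 24.2
position: [491.6, -49.2, 81.2]
eef_rot: [3.137, -0.0, 1.147]
contact_force: [6.1, -7.4, 2.8]
gripper_width: 0.192
```

Emit:
send_rows:
  increments:
    - [0.03,0.0008,0,0.22,1]
    - [0,0,0,0,1]

```text
time_s: 24.4
position: [492.0, -48.1, 81.2]
eef_rot: [3.137, 0.0, 1.117]
contact_force: [4.8, -6.4, 2.7]
gripper_width: 0.191
```

Emit:
send_rows:
  increments:
    - [0.03,0.0008,0,0.22,1]
    - [0,0,0,0,1]

```text
time_s: 24.6
position: [492.6, -46.8, 81.2]
eef_rot: [3.137, 0.0, 1.086]
contact_force: [3.9, -6.9, 4.9]
gripper_width: 0.194
```

```bash
python3 st.py 18
```

```text
[492.605 -46.781  81.196] [3.137 0.    1.086] [ 3.869 -6.911  4.903] 24.6
47.3361895661869 154.98194679164737
```

View pics/s18.png

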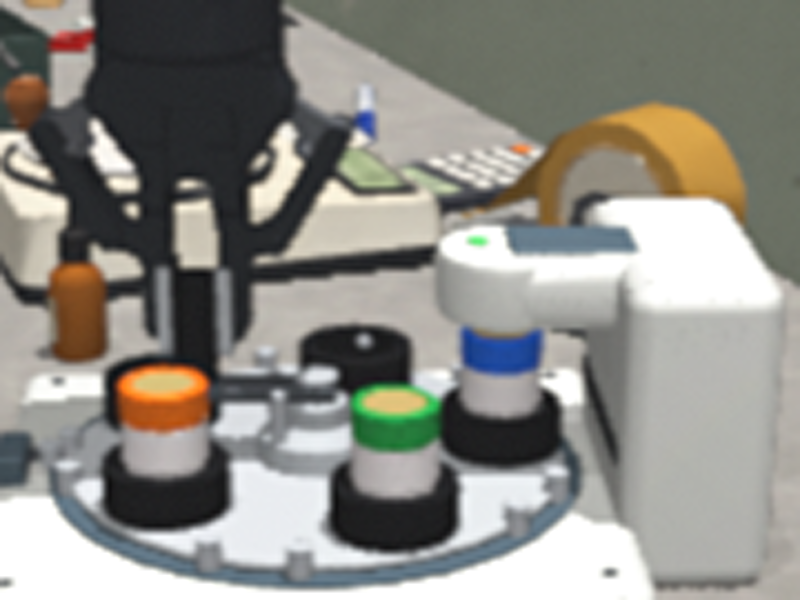

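View pics/c18.png

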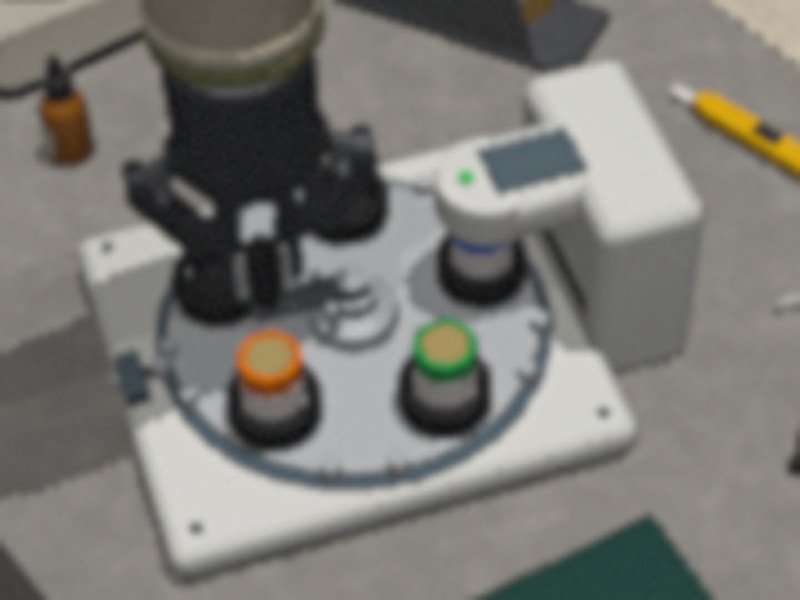

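Emit:
send_rows:
  increments:
    - [0.03,0.0008,0,0.22,1]
    - [0,0,0,0,1]

```text
time_s: 24.9
position: [493.3, -45.4, 81.2]
eef_rot: [3.138, -0.0, 1.055]
contact_force: [3.6, -7.3, 5.2]
gripper_width: 0.194
```

Emit:
send_rows:
  increments:
    - [0.03,0.0008,0,0.22,1]
    - [0,0,0,0,1]

```text
time_s: 25.1
position: [494.0, -44.1, 81.2]
eef_rot: [3.138, -0.0, 1.025]
contact_force: [3.2, -6.5, 4.9]
gripper_width: 0.191
```

```bash
python3 st.py 19; python3 - <<'E'
from ov import *
w=imaging.read_camera("wrist");save(w,'w19')
E
```

```text
[493.953 -44.107  81.183] [ 3.138 -0.     1.025] [ 3.245 -6.502  4.924] 25.1
47.34026475245861 151.35669568263617
```

View pics/s19.png

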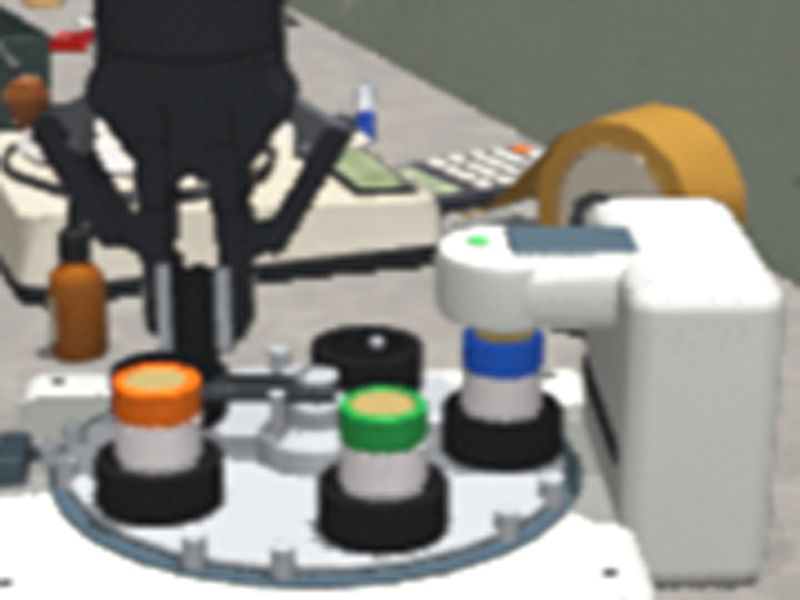

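View pics/w19.png

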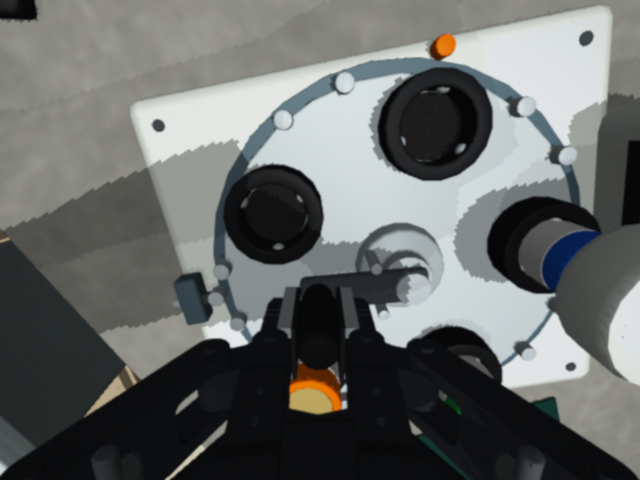

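```bash
python3 - <<'E'
from ov import *
np.set_printoptions(precision=3,suppress=True)
w=imaging.read_camera("wrist")
for th in (45,55): s=fitnests(w,[536,-66.5,-.33],idx=(1,2),th=th)
P=[onz(w,u,v,28)[:2] for u,v in((158,125),(586,38),(570,367))];print(P)
a=P[1]-P[0];b=P[2]-P[1];print(np.degrees(np.arctan2(a[1],a[0])),np.degrees(np.arctan2(b[1],b[0]))+90,np.degrees(s[2]))
# roller/pins z~44
for u,v in((222,270),(215,298),(237,322)): print(onz(w,u,v,40)-[535.5,-66.8,0])
E
```

```text
nest 1 [  1.  435.1 123.6] area 9769.5 model 10640 wh [113 112]
nest 2 [  2.  273.1 214.2] area 7612.5 model 8205 wh [99 99]
fit [535.283 -66.911  -0.35 ] res [ 0.17  0.   -0.16  0.13]
nest 1 [  1.  435.1 123.5] area 9847.5 model 10640 wh [114 112]
nest 2 [  2.  273.  214.2] area 7695.0 model 8205 wh [100  99]
fit [535.287 -66.868  -0.35 ] res [ 0.09 -0.02 -0.11  0.03]
[array([460.503,  70.137]), array([675.046, -10.49 ]), array([ 602.757, -202.941])]
-20.59655509983956 -20.587103244016788 -20.073422481492916
[-90.331  51.421  40.   ]
[-104.815   38.76    40.   ]
[-103.087   18.297   40.   ]
```

Emit:
send_rows:
  increments:
    - [-0.02,0,0,0,1]
    - [0,0,0,0,1]
    - [0,0,0,0,0.5]
    - [0,0,0,0,0.1]
    - [0,0,0,0,0.1]

```text
time_s: 25.8
position: [491.7, -42.7, 79.9]
eef_rot: [-3.141, 0.0, 1.028]
contact_force: [0.3, -1.2, 0.2]
gripper_width: 0.454
```

Emit:
send_rows:
  increments:
    - [0,0,-0.2,0,0.1]
    - [0,0,-0.6,0,0.1]
    - [0,0,-0.9,0,0.1]
    - [0,0,-0.9,0,0.1]
    - [0,0,-0.6,0,0.1]

```text
time_s: 26.3
position: [492.5, -43.3, 243.7]
eef_rot: [3.139, -0.002, 1.027]
contact_force: [0.1, 0.9, 0.2]
gripper_width: 0.45
```

Emit:
send_rows:
  increments:
    - [0,0,0,0,0.1]
    - [0,0,0,0,0.1]
    - [0,0,0,0,0.1]

```text
time_s: 26.6
position: [491.4, -42.8, 239.2]
eef_rot: [-3.14, 0.001, 1.028]
contact_force: [-0.8, 0.7, -0.6]
gripper_width: 0.451
```

```bash
python3 st.py 20; python3 - <<'E'
from ov import *
np.set_printoptions(precision=3,suppress=True)
w=imaging.read_camera("wrist");save(w,'w20');s=imaging.read_camera("side");c=imaging.read_camera("scene");save(c,'c20f')
for th in (40,45,55): q=fitnests(w,[536,-66.5,-.35],idx=(1,2),th=th)
for k,z in dict(acid_bottle=0,loupe=0,tags_mid=5,touchstone=0).items():
  for p in (c,s):
    r=imaging.spot_point(p,k)
    if r: v,u=r[0]["position"];print(k,onz(p,u,v,z))
E
```

```text
[491.397 -42.843 239.213] [-3.14   0.001  1.028] [-0.817  0.663 -0.567] 26.6
50.189449401741896 151.4887880322431
nest 1 [  1.  382.4 126.9] area 2422.5 model 2775 wh [56 57]
nest 2 [  2.  296.7 175.4] area 2103.5 model 2399 wh [52 52]
fit [534.725 -66.932  -0.355] res [ 0.06  0.15 -0.06 -0.12]
nest 1 [  1.  382.4 126.9] area 2446.5 model 2775 wh [56 57]
nest 2 [  2.  296.6 175.6] area 2143.5 model 2399 wh [53 53]
fit [534.978 -66.991  -0.35 ] res [-0.07  0.03  0.08 -0.06]
nest 1 [  1.  382.4 126.8] area 2486.5 model 2775 wh [57 57]
nest 2 [  2.  296.5 175.5] area 2193.0 model 2399 wh [53 54]
fit [534.794 -66.829  -0.352] res [-0.1   0.1   0.05 -0.14]
acid_bottle [502.124 162.008  -0.   ]
acid_bottle [501.035 186.166   0.   ]
loupe [415.087 189.469   0.   ]
loupe [406.664 170.444   0.   ]
tags_mid [ 526.061 -364.651    5.   ]
tags_mid [ 520.805 -367.011    5.   ]
touchstone [ 696.386 -301.151    0.   ]
touchstone [ 693.634 -308.845    0.   ]
```

View pics/s20.png

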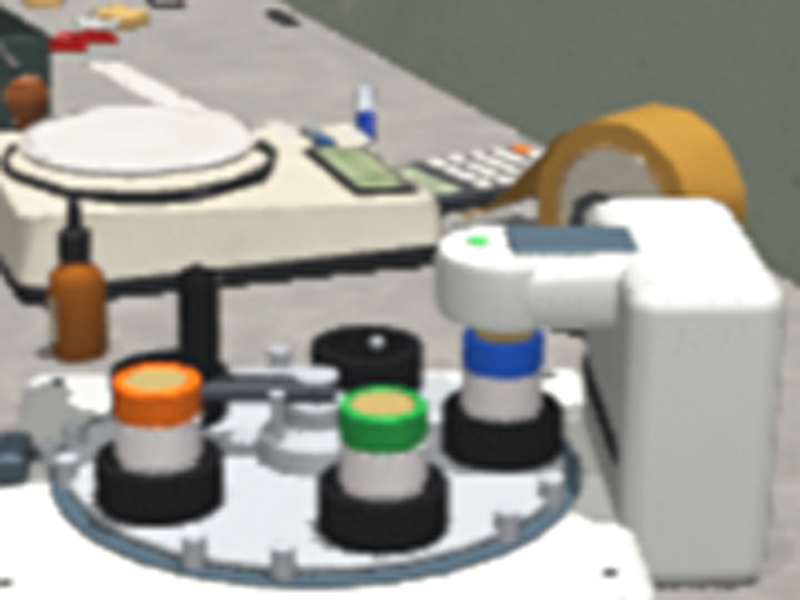

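View pics/w20.png

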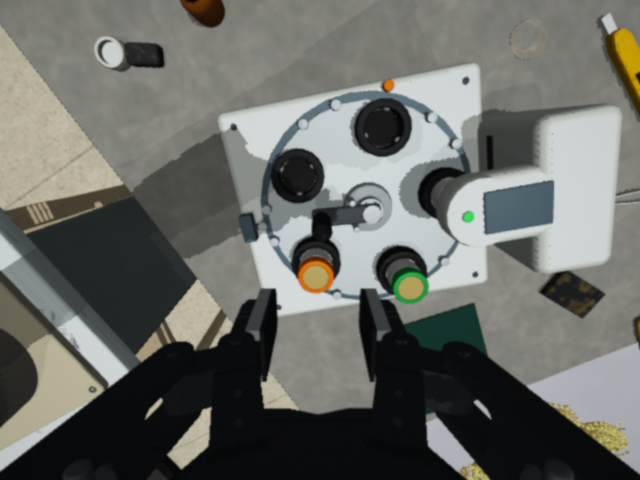

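```bash
python3 -c "
from bench import bot
print(bot.job_done())"
```

```text
the job is handed in; nothing more can be done
None
```

The blue-ringed cup is home in its pocket and stands under the measuring head. I handed the job in at about 27 s; handing it in reported no verdict.

- **Loading:** The first touch landed on the pocket's rim (about 10 N). I read the offset from the wrist picture, shifted the cup about 2 mm, and it dropped in. It met the floor about 16 mm below the rim. I pressed to about 7 N and released it, and it stayed put.
- **Turning:** I gripped the crank knob and turned the wheel one click clockwise in small steps, at about 10 N or less. The pictures between steps showed the cup clear of the head.
- **Final check, wheel:** The wheel is at about -20.2° and the changer at about -20.5°. That puts the cup well within 1 mm of the head's axis along its circle, or about 2 mm allowing for the camera calibration. The roller sits between two rim pins.
- **Final check, surroundings:** The gripper is clear at z ≈ 240 mm, touching nothing. The bottle, loupe, tags and touchstone look unmoved; the network's positions for them scatter by about 10 mm between pictures.

**Disagreements:**
- The force when the balls passed was only 1 to 2 N in the readings, less than the stated 6 to 11 N. The depth reached and the pull into the groove still showed the cup was home.
- The crank angle and the side view differed by about 4° near the end. I settled it by measuring the wheel's nests in the wrist picture.

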